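Put the joiner's four bench tools back on their own coloured pads

ROBOT

A 6-joint arm with a two-finger parallel gripper is mounted at the origin on the work surface. World frame = base frame: x ahead of the robot, y to its left, z up, the work surface at z = 0. Lengths are in m, angles in rad, forces in N, time in s.
With the tool pointing down it reaches from about 0.25 to 0.775 m from the base axis. Payload 4 kg.
Tool frame: the origin (TCP) lies between the finger pads; the fingertips stand 14 mm ahead of it and the grasp point (between the pads) lies 5 mm behind it; z points along the fingers, y is the direction in which the jaws open and shut (so a half turn about z gives the same grasp; the last joint's range is limited). The gripper opens to 94 mm and grips with 3 to 60 N. Pads are 16 mm wide; open, the fingers measure 119 mm over their backs; the gripper's body (75 mm by 177 mm) begins 78 mm behind the grasp point.
Start: joints at [-1.351, 0.087, 1.371, -0, 1.684, -0.103], TCP at [0.174, -0.522, 0.22] pointing down, gripper open.
Joint ranges: [-3.1, 3.1], [-0.76, 2.03], [0.27, 2.55], [-1.08, 4.22], [0.17, 2.65], [-2.57, 2.57]. Speed limits (rad/s): [2.79, 2.79, 3.14, 3.14, 3.14, 3.14].

INTERFACE

Orientations are given as [roll, pitch, yaw] about the fixed x, y, z axes, in that order (R = Rz(yaw) Ry(pitch) Rx(roll)).
In Python, from bench import robot, cams, spotter gives the robot as it stands.
- The arm moves only by the shell command python3 -m inch 'ROWS'. ROWS is JSON, a list of rows, each an object of numbers: "grip": the opening, from 0 (shut) to 1 (fully open); "dx", "dy", "dz": the shift along the tool's x, y, z in units of 25 mm (1.0 is 25 mm); "rx", "ry", "rz": the turn, a rotation vector about the tool's x, y, z in units of 5 degrees (1.0 is 5 degrees). A call has 1 to 12 rows; each row shifts and turns the pose as measured when the row begins, along the tool's axes as they then stand; what a row does not reach is not made up. A row lasts 1/8 s, in which the tool goes at most 62.5 mm and 10.7 degrees, less where a joint would pass 70% of its speed; a pose out of reach is approached as far as the arm can. A call is refused whole if a number of a shift passes 1 or a number of a turn 1, either way. A call with a gripper value outside its range is refused whole. The fingers move at their own pace and stop on an object; the grip force is fixed at half the most. Time passes only in rows, so rows that do not move let the fingers close. It gives the time, the measured TCP pose, the force and the opening at its end, in the units of the state.
- robot.get_obs(): the state, without advancing time (a new reading comes with each control period).
- cams.snapshot(name): name is "scene" or "top" or "wrist"; returns a dict with "frame" (400x640x3 uint8, red, green, blue), "intrinsics" (3x3 intrinsics, pixels), "k1" (the pictures are not rectified: a ray, as slopes to the right and down, at radius r is drawn at 1 + k1 r^2 times it, then the intrinsics apply), "eye" and "orientation" of the camera in the world. Camera axes: x right, y up, looking along -z (the intrinsics and any distortion apply to the point x, -y, -z); pixel columns grow to the right and rows downward; lengths in m; the calibration is good to about 2 mm. A picture is of the moment at which its call begins. There is no depth.
- robot.close_job(): hands the job in, once; it reports no verdict.
Trained networks look in a picture, given as the dict that the camera call returned (one of the last four; its "shot" number tells which), for a name from the list of things; names that differ only in an ending like _2 or _b are one class to them, and where a whole thing is asked for, a point or a joint stands for the part that bears it (a point fixed in the world has none). Each returns a list of dicts, best first, with "score" (0 to 1); they miss things now and then, are a little off and sometimes report something else, mostly with a low value. They report only what shows in the picture. A call takes as long as a camera call. They do not tell look-alikes from the thing itself.
- spotter.regions_of(picture, query): "pixels" (400x640 bool, what is visible of it) and "extent" ([left, top, right, bottom] in pixels, round what is visible of it).
- spotter.place_of(picture, query): "pixel" ([column, row] in pixels: a listed point, or the origin of a listed thing).
The state is a dict: "time": time; "joint_positions": joint angles; "qvel": joint speeds; "joint_torque": joint torques, N m; "tool_pos": TCP position; "ee_rot": TCP orientation; "wrist_force": force on the tool from outside, world axes, zero at the start; "wrist_torque": the same for the moment, N m; "width": finger opening in m.
Only numpy, scipy, OpenCV 4.12 (cv2) and the standard library are available. Lean on these libraries where they do the work, as an engineer would, in place of code of your own. Each camera call takes 0.05 s, during which the arm holds its last target.

TASK

The four bench tools each stand on another tool's pad: swap them round so that each stands upright in the middle of the pad of its own colour (tape measure on yellow, hand sander on red, battery pack on green, filler tub on blue), whichever way it faces. The grey pad is free for parking one on the way and must end empty. Keep the tools upright, set them down rather than drop them, and do not disturb the box of screws.

Things in the scene. Friction and masses are not known exactly. Their poses are not given: they have to be found in the camera images.
- tape_mid (a point): Centre (34 mm above its underside) of the yellow tape measure, which stands upright on a pad: 72 mm long (x), 36 mm thick (y), 68 mm tall, with flat sides; the topmost 18 mm are only 52 mm long. A black button is on top and black discs on its sides; about 0.3 kg. Its own z axis points up, x along its length, y across its thickness (the sides to grip). Belongs on the yellow pad.
- sander_mid (a point): Centre (26 mm above its underside) of the red hand sander: a cork sole 100 x 52 mm, 10 mm thick, then a red block 96 mm long (x), 46 mm wide (y) up to 40 mm above the underside, then a red grip ridge 70 x 30 mm up to 52 mm; about 0.25 kg. Its own z axis points up, x along its length, y across its thickness (the sides to grip). Belongs on the red pad.
- battery_mid (a point): Centre (29 mm above its underside) of the drill's battery pack: a black block 90 mm long (x), 54 mm wide (y), 44 mm tall with green stripes, and on it a green contact rail 66 x 34 mm up to 58 mm above the underside; about 0.45 kg. Its own z axis points up, x along its length, y across its thickness (the sides to grip). Belongs on the green pad.
- tub_mid (a point): Centre (35 mm above its underside) of the round wood-filler tub, 54 mm in diameter and 70 mm tall, white with a blue band and a blue lid (seen from above it is blue); about 0.32 kg; z up. Belongs on the blue pad.
- pad_yellow: The yellow pad, home of the tape measure. A thin flat square plastic pad, 110 x 110 mm, 6 mm thick, fixed to the bench, with white ticks at its corners, turned up to 25 degrees; origin at the centre of its underside, on the bench (its top is 6 mm higher), z up. 
- pad_red: The red pad, home of the hand sander. A thin flat square plastic pad, 110 x 110 mm, 6 mm thick, fixed to the bench, with white ticks at its corners, turned up to 25 degrees; origin at the centre of its underside, on the bench (its top is 6 mm higher), z up. 
- pad_green: The green pad, home of the battery pack. A thin flat square plastic pad, 110 x 110 mm, 6 mm thick, fixed to the bench, with white ticks at its corners, turned up to 25 degrees; origin at the centre of its underside, on the bench (its top is 6 mm higher), z up. 
- pad_blue: The blue pad, home of the filler tub. A thin flat square plastic pad, 110 x 110 mm, 6 mm thick, fixed to the bench, with white ticks at its corners, turned up to 25 degrees; origin at the centre of its underside, on the bench (its top is 6 mm higher), z up. 
- pad_grey: The grey pad, the free spot: empty at the start, for parking a thing on the way, and empty again at the end. Neighbouring pads are at least 150 mm apart, centre to centre. A thin flat square plastic pad, 110 x 110 mm, 6 mm thick, fixed to the bench, with white ticks at its corners, turned up to 25 degrees; origin at the centre of its underside, on the bench (its top is 6 mm higher), z up. 
- screwbox: Bystander: closed cardboard box of screws, 110 x 75 x 50 mm, brown with a blue band, loose on the bench off to the right of the pads; origin at the centre of its underside.
Things that resemble listed ones, but are neither listed nor needed, are in the scene too. Of the things shaped like the pad_yellow, the yellow one is meant.

How it is judged:
By the outcome, as a careful person would: the job done as asked, in the order asked, and still so for the second after the job is handed in, with the robot touching nothing.
It also fails if it takes over 136 s, if anything falls off the work surface, if the arm or the gripper's body presses on something with over 40 N, if the wrist force passes 120 N, or if a joint passes its speed limit or range.

## Working session

There is one attempt and no reset: what is moved stays moved. The work goes in short steps, Python scripts to look and compute and a shell command to move; the robot and the scene stay as the last step left them, time stands still between calls to the robot, and variables do not carry over. Pictures are saved under pics/ and viewed, and the job is handed in when it is done.

```bash
ls; mkdir -p pics; python3 - <<'E'
from bench import robot,cams,spotter
import cv2
o=robot.get_obs(); print({k:(v if not hasattr(v,'round') else v) for k,v in o.items()})
for n in ["top","scene"]:
    s=cams.snapshot(n); cv2.imwrite(f"pics/{n}0.png",s["frame"][:,:,::-1]); print(n,s["intrinsics"],s["k1"],s["eye"],s["orientation"])
E
```

```text
pics
{'time': 0.0, 'joint_positions': array([-1.35107767e+00,  8.79607079e-02,  1.37221651e+00, -1.46105742e-05,
        1.68356133e+00, -1.03085394e-01]), 'qvel': array([ 0.00058292,  0.00010377, -0.00115262,  0.00152421,  0.00115647,
       -0.00014068]), 'joint_torque': array([ 7.96606514e-05, -3.40183210e+01, -3.02424681e+01,  7.17113307e-02,
        3.28652398e-02, -1.66130549e-04]), 'tool_pos': array([ 0.174365  , -0.5211072 ,  0.21832015]), 'ee_rot': array([-3.13945665e+00, -2.06375334e-04,  3.22802203e-01]), 'wrist_force': array([ 0.31469147, -0.18727249,  0.81265095]), 'wrist_torque': array([-0.04811142,  0.04680179,  0.00777692]), 'width': 0.09389802842728329}
top [[511.2825472    0.         324.19318008]
 [  0.         511.2825472  195.71913411]
 [  0.           0.           1.        ]] -0.10224005154198514 [ 0.3844497  -0.06456301  1.41110546] [ 7.36039341e-02  1.45307390e-05 -1.57348092e+00]
scene [[486.28960174   0.         312.5749614 ]
 [  0.         486.28960174 198.80466293]
 [  0.           0.           1.        ]] -0.09939000274547309 [ 0.99607163 -0.81043211  0.72770224] [ 0.93240727 -0.0232225   0.62674767]
```

View pics/top0.png

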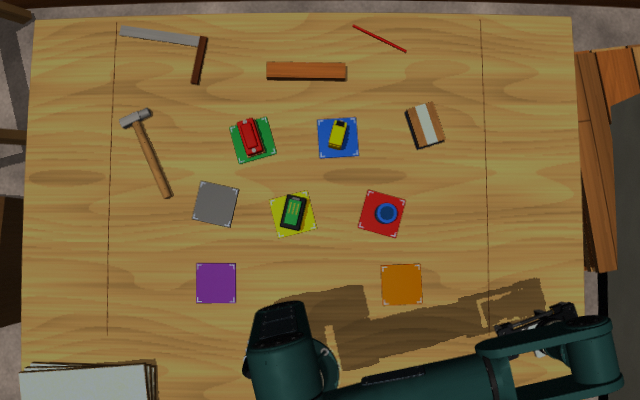

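View pics/scene0.png

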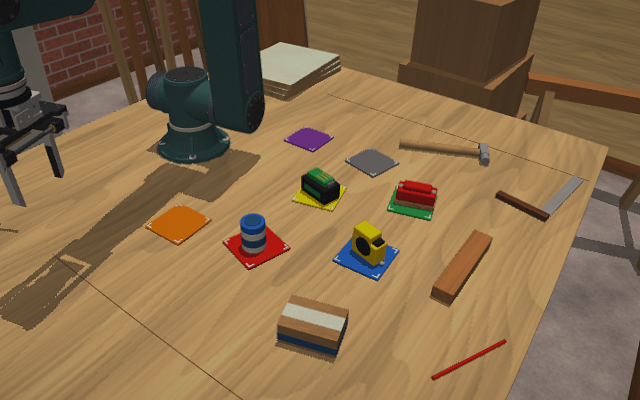

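The top view shows the sander on green (252,138), the tape on blue (338,135), the battery on yellow (293,212) and the tub on red (385,212). The grey pad is free at (215,204). The purple pad (216,283) and orange pad (401,284) are decoys: the true yellow pad is the one under the battery, because (401,284) is orange. Next I measure poses.

```bash
cat > h.py <<'E'
from bench import robot,cams,spotter
import numpy as np,cv2
from scipy.optimize import minimize
from scipy.spatial.transform import Rotation as Ro
def pose(s): return Ro.from_euler('xyz',s["orientation"]).as_matrix(),np.array(s["eye"])
def proj(s,P):
    R,e=pose(s); c=(np.atleast_2d(P)-e)@R
    u=c[:,0]/-c[:,2]; v=-c[:,1]/-c[:,2]; f=1+s["k1"]*(u*u+v*v); K=s["intrinsics"]
    return np.c_[K[0,0]*u*f+K[0,2],K[1,1]*v*f+K[1,2]]
def ground(s,px,z):
    K=s["intrinsics"]; px=np.atleast_2d(np.float64(px)); d=np.c_[(px[:,0]-K[0,2])/K[0,0],(px[:,1]-K[1,2])/K[1,1]]
    n=d.copy()
    for _ in range(20): n=d/(1+s["k1"]*(n**2).sum(1))[:,None]
    R,e=pose(s); r=np.c_[n[:,0],-n[:,1],-np.ones(len(n))]@R.T
    return e+r*((z-e[2])/r[:,2])[:,None]
def boxpts(l,w,z0,z1): return [(sx*l/2,sy*w/2,z) for sx in(-1,1) for sy in(-1,1) for z in(z0,z1)]
def cyl(d,z0,z1): return [(d/2*np.cos(a),d/2*np.sin(a),z) for a in np.linspace(0,6.28,40) for z in(z0,z1)]
M={"tape_mid":[boxpts(.072,.036,0,.050),boxpts(.052,.036,.05,.068)],
 "sander_mid":[boxpts(.1,.052,0,.01),boxpts(.096,.046,.01,.04),boxpts(.07,.03,.04,.052)],
 "battery_mid":[boxpts(.09,.054,0,.044),boxpts(.066,.034,.044,.058)],
 "tub_mid":[cyl(.054,0,.07)]}
for p in "yellow red green blue grey".split(): M["pad_"+p]=[boxpts(.11,.11,-.006,0)]
def sil(s,name,x,y,a,z=.006,S=4):
    m=np.zeros((400*S,640*S),np.uint8); c,n=np.cos(a),np.sin(a)
    for part in M[name]:
        P=np.array(part)@np.array([[c,n,0],[-n,c,0],[0,0,1]])+[x,y,z]
        q=(proj(s,P)+.5)*S-.5
        cv2.fillConvexPoly(m,cv2.convexHull(np.int32(np.round(q*16))),1,shift=4)
    return cv2.resize(m.astype(np.float32),(640,400),interpolation=cv2.INTER_AREA)
def fit(shots,name,x,y,a0s,z=.006):
    best=None
    ms=[(s,m.astype(np.float32)) for s,m in shots]
    def cost(p):
        t=0
        for s,m in ms:
            d=sil(s,name,p[0]/1000,p[1]/1000,p[2]/100,z,3)
            t+=np.abs(d-m).sum()/m.sum()
        return t
    for a in a0s:
        st=np.array([x*1000,y*1000,a*100]); sx=np.vstack([st,st+[8,0,0],st+[0,8,0],st+[0,0,20]])
        r=minimize(cost,st,method='Nelder-Mead',options=dict(initial_simplex=sx,xatol=.1,fatol=1e-4,maxiter=90))
        if best is None or r.fun<best.fun: best=r
    return best.x[0]/1000,best.x[1]/1000,best.x[2]/100,best.fun
def go(x,y,yaw,z=None):
    "work out tool-axis shift (units) from here"
    o=robot.get_obs(); p=o["tool_pos"]; R=Ro.from_euler('xyz',o["ee_rot"]).as_matrix()
    t=np.array([x,y,p[2] if z is None else z]); d=R.T@(t-p)/.025
    dy=(yaw-o["ee_rot"][2]+np.pi/2)%np.pi-np.pi/2
    # shifts along the axes after the turn
    R2=Ro.from_euler('xyz',[np.pi,0,o["ee_rot"][2]+dy]).as_matrix(); d2=R2.T@(t-p)/.025
    print("t%.2f"%o["time"],"p",p.round(4),"yaw%.3f"%o["ee_rot"][2],"w%.4f"%o["width"],"F",o["wrist_force"].round(1),"q6 %.2f"%o["joint_positions"][5])
    print(" shift now axes",d.round(2)," rz total %.2f"%(-np.degrees(dy)/5)," shift after-turn axes",d2.round(2))
E
cat > meas.py <<'E'
from h import *
T=cams.snapshot("top"); S=cams.snapshot("scene")
import json; out={}
pads={}
vis=T["frame"].copy()
for p in "yellow red green blue grey".split():
    rs=spotter.regions_of(T,"pad_"+p)
    print(p,[(round(r["score"],2),[int(v) for v in r["extent"]]) for r in rs[:7]])
for k in ["tape_mid","sander_mid","battery_mid","tub_mid","screwbox"]:
    for s,n in ((T,"top"),(S,"scene")):
        rs=spotter.regions_of(s,k); print(k,n,[(round(r["score"],2),[int(v) for v in r["extent"]],int(r["pixels"].sum())) for r in rs[:4]])
E
python3 meas.py
```

```text
yellow [(0.88, [268, 188, 316, 237]), (0.86, [380, 263, 423, 306]), (0.63, [197, 263, 234, 301])]
red [(0.76, [357, 190, 408, 235])]
green [(0.75, [228, 117, 274, 166])]
blue [(0.62, [315, 116, 359, 156])]
grey [(0.65, [193, 181, 238, 224])]
tape_mid top [(0.68, [237, 118, 264, 159], 705), (0.6, [332, 119, 347, 149], 399)]
tape_mid scene [(0.65, [351, 218, 386, 264], 1148)]
sander_mid top [(0.81, [238, 119, 267, 160], 741)]
sander_mid scene [(0.7, [393, 177, 435, 209], 1013)]
battery_mid top [(0.67, [277, 194, 311, 230], 728)]
battery_mid scene [(0.57, [303, 169, 340, 204], 991), (0.4, [353, 222, 386, 265], 1120)]
tub_mid top [(0.68, [372, 201, 393, 224], 375)]
tub_mid scene [(0.91, [239, 213, 262, 256], 922)]
screwbox top [(0.73, [405, 100, 441, 147], 1292)]
screwbox scene [(0.6, [278, 294, 346, 358], 3234)]
```

```bash
cat > meas.py <<'E'
from h import *
import sys,json
def near(rs,px,s):
    b=None
    for r in rs:
        e=r["extent"]; d=np.hypot((e[0]+e[2])/2-px[0],(e[1]+e[3])/2-px[1])
        if d<30: return r["pixels"]
def run(tools,pads,at):
    T=cams.snapshot("top"); S=cams.snapshot("scene"); vis=[T["frame"].copy(),S["frame"].copy()]; out={}
    for k in list(pads)+list(tools):
        sh=[]
        ctr=np.array(at[k])
        for s in (T,S):
            if k[:3]=="pad" and s is S: continue
            m=near(spotter.regions_of(s,k),proj(s,[*ctr,.03 if k[:3]!="pad" else .006])[0],s)
            if m is None: print("missed",k,"S" if s is S else "T"); continue
            if k[:3]=="pad":
                c=np.vstack([x for x in cv2.findContours(m.astype(np.uint8),0,2)[0] if len(x)>5]); h=np.zeros(m.shape,np.uint8); cv2.fillConvexPoly(h,cv2.convexHull(c),1); m=h
            sh.append((s,m))
        if not sh: continue
        a0=[0] if k[:3] in("pad","tub") else [.2,1,1.8,2.6]
        r=fit(sh,k,ctr[0],ctr[1],a0); out[k]=[round(float(v),4) for v in r]
        one=[[round(float(v),4) for v in fit([q],k,r[0],r[1],[r[2]])] for q in sh] if len(sh)>1 else ""
        print(k,out[k],one)
        for s,v in zip((T,S),vis):
            g=(sil(s,k,*r[:3])>.5).astype(np.uint8); cv2.drawContours(v,cv2.findContours(g,0,2)[0],-1,(255,0,255),1)
    return out,vis
if __name__=="__main__":
    T=cams.snapshot("top"); g=lambda u,v:ground(T,[u,v],.006)[0][:2]
    at=dict(pad_yellow=g(293,214),pad_red=g(383,213),pad_green=g(252,140),pad_blue=g(337,137),pad_grey=g(215,204))
    at|=dict(tape_mid=at["pad_blue"],sander_mid=at["pad_green"],battery_mid=at["pad_yellow"],tub_mid=at["pad_red"])
    out,vis=run([k for k in at if "mid" in k],[k for k in at if "pad" in k],at)
    json.dump(out,open("poses.json","w"))
    cv2.imwrite("pics/fit_top.png",cv2.resize(vis[0][90:310,170:460],None,fx=2.7,fy=2.7)[:,:,::-1])
    cv2.imwrite("pics/fit_sc.png",cv2.resize(vis[1][120:300,140:460],None,fx=2.5,fy=2.5)[:,:,::-1])
E
time python3 meas.py
```

```text
pad_yellow [0.4379, 0.0222, 0.2474, 0.0418] 
pad_red [0.44, -0.2225, -0.2607, 0.0333] 
pad_green [0.6455, 0.1349, 0.2696, 0.0521] 
pad_blue [0.6526, -0.1041, 0.0759, 0.0503] 
pad_grey [0.4669, 0.2379, -0.1963, 0.0491] 
tape_mid [0.6519, -0.1014, 2.8973, 0.2995] [[0.6541, -0.1019, 2.9275, 0.1231], [0.6505, -0.102, 2.7366, 0.1347]]
sander_mid [0.6477, 0.1377, 0.3246, 0.2148] [[0.6477, 0.1377, 0.3246, 0.0804], [0.6483, 0.1355, 0.33, 0.1261]]
battery_mid [0.441, 0.0191, -0.2339, 0.1782] [[0.4418, 0.0191, -0.2326, 0.0428], [0.4372, 0.0195, -0.3204, 0.0946]]
tub_mid [0.4373, -0.2294, 0.1561, 0.2778] [[0.4387, -0.2276, 0.1709, 0.1319], [0.4344, -0.2293, 0.3701, 0.1075]]
real	0m37.216s
user	0m23.840s
sys	0m7.365s
```

View pics/fit_top.png

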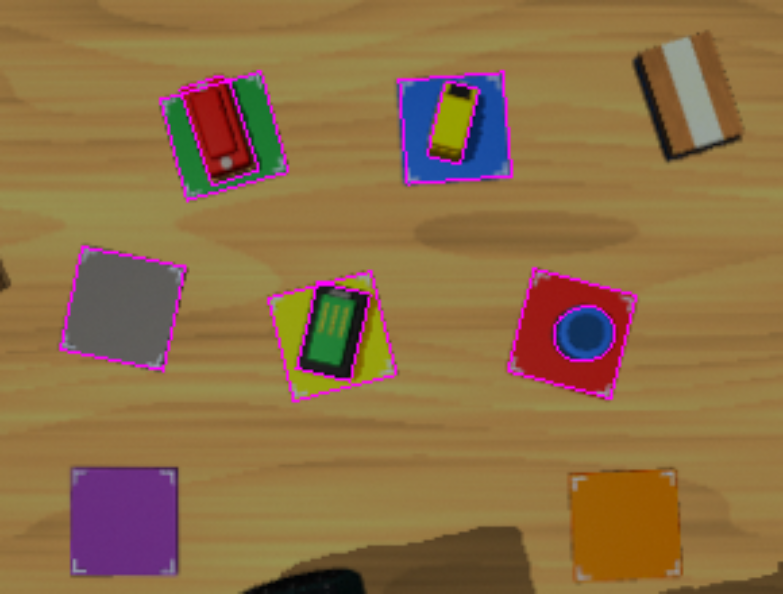

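View pics/fit_sc.png

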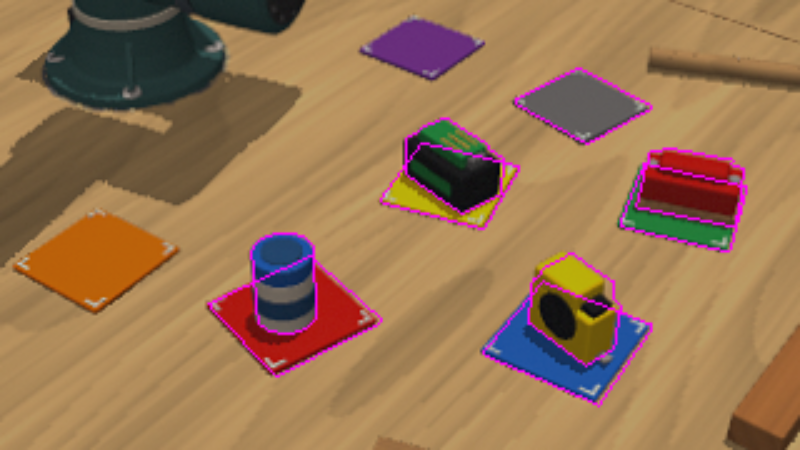

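```bash
python3 - <<'E'
from h import *
go(0.441,0.0191,-0.234,0.2)
E
```

```text
t1.75 p [ 0.1745 -0.5216  0.2195] yaw0.323 w0.0940 F [ 0.4 -0.4  0.1] q6 -0.10
 shift now axes [ 16.97 -17.13   0.78]  rz total 6.38  shift after-turn axes [  5.36 -23.51   0.78]
```

The fits sit well on all five pads and four tools. Grey is empty, and the yellow pad (crop 333,335) is clearly distinct from the orange one (625,525). I'll park the battery on grey first.

```bash
python3 -m inch '[{"dx":0.6,"dy":-0.9,"rz":0.91},{"dx":0.6,"dy":-0.9,"rz":0.91},{"dx":0.6,"dy":-0.9,"rz":0.91},{"dx":0.6,"dy":-0.9,"rz":0.91},{"dx":0.5,"dy":-1,"rz":0.91},{"dx":0.4,"dy":-1,"rz":0.91},{"dx":0.4,"dy":-1,"rz":0.91},{"dx":0.2,"dy":-1},{"dx":0.2,"dy":-1},{"dx":0.2,"dy":-1},{"dx":0.2,"dy":-1},{"dx":0.2,"dy":-1}]'; python3 - <<'E'
from h import *
go(0.441,0.0191,-0.234,0.15)
E
```

```text
t1.75 p [ 0.1745 -0.5216  0.2195] yaw0.323 w0.0940 F [ 0.4 -0.4  0.1] q6 -0.10
 shift now axes [ 16.97 -17.13   2.78]  rz total 6.38  shift after-turn axes [  5.36 -23.51   2.78]invalid input at $[0]: expected keys grip, dx, dy, dz, rx, ry, rz
```

```bash
python3 -m inch '[{"grip":1,"dx":0.6,"dy":-0.9,"dz":0,"rx":0,"ry":0,"rz":0.91},{"grip":1,"dx":0.6,"dy":-0.9,"dz":0,"rx":0,"ry":0,"rz":0.91},{"grip":1,"dx":0.6,"dy":-0.9,"dz":0,"rx":0,"ry":0,"rz":0.91},{"grip":1,"dx":0.6,"dy":-0.9,"dz":0,"rx":0,"ry":0,"rz":0.91},{"grip":1,"dx":0.5,"dy":-1,"dz":0,"rx":0,"ry":0,"rz":0.91},{"grip":1,"dx":0.4,"dy":-1,"dz":0,"rx":0,"ry":0,"rz":0.91},{"grip":1,"dx":0.4,"dy":-1,"dz":0,"rx":0,"ry":0,"rz":0.91},{"grip":1,"dx":0.2,"dy":-1,"dz":0,"rx":0,"ry":0,"rz":0},{"grip":1,"dx":0.2,"dy":-1,"dz":0,"rx":0,"ry":0,"rz":0},{"grip":1,"dx":0.2,"dy":-1,"dz":0,"rx":0,"ry":0,"rz":0}]'; python3 - <<'E'
from h import *
go(0.441,0.0191,-0.234,0.15)
E
```

```text
time: 3.0
tool_pos: [0.2899, -0.275, 0.2197]
ee_rot: [3.141, -0.002, -0.256]
wrist_force: [0.1, -0.3, -0.3]
width: 0.0938
t3.00 p [ 0.2899 -0.275   0.2197] yaw-0.256 w0.0938 F [ 0.1 -0.3 -0.3] q6 0.93
 shift now axes [  2.86 -12.91   2.78]  rz total -0.25  shift after-turn axes [  3.15 -12.84   2.79]
```

```bash
python3 -m inch '[{"grip":1,"dx":0.25,"dy":-1,"dz":0,"rx":0,"ry":0,"rz":-0.25},{"grip":1,"dx":0.25,"dy":-1,"dz":0,"rx":0,"ry":0,"rz":0},{"grip":1,"dx":0.25,"dy":-1,"dz":0,"rx":0,"ry":0,"rz":0},{"grip":1,"dx":0.25,"dy":-1,"dz":0.1,"rx":0,"ry":0,"rz":0},{"grip":1,"dx":0.25,"dy":-1,"dz":0.3,"rx":0,"ry":0,"rz":0},{"grip":1,"dx":0.25,"dy":-1,"dz":0.3,"rx":0,"ry":0,"rz":0},{"grip":1,"dx":0.25,"dy":-1,"dz":0.3,"rx":0,"ry":0,"rz":0},{"grip":1,"dx":0.25,"dy":-1,"dz":0.3,"rx":0,"ry":0,"rz":0},{"grip":1,"dx":0.25,"dy":-1,"dz":0.3,"rx":0,"ry":0,"rz":0},{"grip":1,"dx":0.3,"dy":-1,"dz":0.3,"rx":0,"ry":0,"rz":0},{"grip":1,"dx":0.3,"dy":-1,"dz":0.3,"rx":0,"ry":0,"rz":0},{"grip":1,"dx":0.3,"dy":-1,"dz":0.3,"rx":0,"ry":0,"rz":0}]'; python3 - <<'E'
from h import *
go(0.441,0.0191,-0.234,0.15)
E
```

```text
time: 4.5
tool_pos: [0.4415, 0.0075, 0.1581]
ee_rot: [3.138, -0.011, -0.234]
wrist_force: [0.2, -1.0, 0.1]
width: 0.0938
t4.50 p [0.4415 0.0075 0.1581] yaw-0.234 w0.0938 F [ 0.2 -1.   0.1] q6 1.70
 shift now axes [-0.13 -0.45  0.32]  rz total 0.01  shift after-turn axes [-0.13 -0.45  0.33]
```

```bash
python3 -m inch '[{"grip":1,"dx":-0.1,"dy":-0.25,"dz":0.1,"rx":0,"ry":0,"rz":0},{"grip":1,"dx":0,"dy":-0.1,"dz":0.1,"rx":0,"ry":0,"rz":0},{"grip":1,"dx":0,"dy":0,"dz":0,"rx":0,"ry":0,"rz":0}]'; python3 - <<'E'
from h import *
go(0.441,0.0191,-0.234,0.028)
s=cams.snapshot("wrist"); cv2.imwrite("pics/w1.png",s["frame"][:,:,::-1])
E
```

```text
time: 4.88
tool_pos: [0.4405, 0.0172, 0.1526]
ee_rot: [3.137, -0.01, -0.231]
wrist_force: [-0.3, 1.2, -0.1]
width: 0.094
t4.88 p [0.4405 0.0172 0.1526] yaw-0.231 w0.0940 F [-0.3  1.2 -0.1] q6 1.72
 shift now axes [-0.05 -0.1   4.98]  rz total 0.03  shift after-turn axes [ 0.   -0.08  4.98]
```

View pics/w1.png

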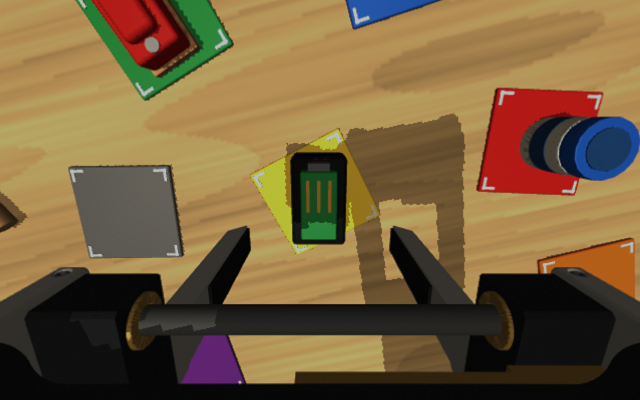

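The battery sits centred between the fingers (319,198) and aligned. Descending.

```bash
cat >> h.py <<'E'
_go=go
def go(x,y,yaw,z=None):
    _go(x,y,yaw,z); o=robot.get_obs(); R=Ro.from_euler('xyz',o["ee_rot"])
    dy=(yaw-o["ee_rot"][2]+np.pi/2)%np.pi-np.pi/2
    print(" rot units",np.degrees((R.inv()*Ro.from_euler('xyz',[np.pi,0,o["ee_rot"][2]+dy])).as_rotvec()/5).round(2))
E
python3 -m inch '[{"grip":1,"dx":0,"dy":-0.05,"dz":0.8,"rx":0,"ry":-0.1,"rz":0},{"grip":1,"dx":0,"dy":0,"dz":0.8,"rx":0,"ry":0,"rz":0},{"grip":1,"dx":0,"dy":0,"dz":0.8,"rx":0,"ry":0,"rz":0},{"grip":1,"dx":0,"dy":0,"dz":0.8,"rx":0,"ry":0,"rz":0},{"grip":1,"dx":0,"dy":0,"dz":0.6,"rx":0,"ry":0,"rz":0},{"grip":1,"dx":0,"dy":0,"dz":0.3,"rx":0,"ry":0,"rz":0},{"grip":1,"dx":0,"dy":0,"dz":0,"rx":0,"ry":0,"rz":0}]'; python3 - <<'E'
from h import *
go(0.441,0.0191,-0.234,0.028)
E
```

```text
time: 5.8
tool_pos: [0.439, 0.0152, 0.0423]
ee_rot: [3.136, 0.003, -0.237]
wrist_force: [-0.1, -0.1, 0.7]
width: 0.0944
t5.80 p [0.439  0.0152 0.0423] yaw-0.237 w0.0944 F [-0.1 -0.1  0.7] q6 1.72
 shift now axes [ 0.04 -0.17  0.57]  rz total -0.03  shift after-turn axes [ 0.04 -0.17  0.57]
 rot units [ 0.06  0.03 -0.03]
```

```bash
python3 -m inch '[{"grip":1,"dx":0.05,"dy":-0.2,"dz":0.3,"rx":0.05,"ry":0,"rz":0},{"grip":1,"dx":0,"dy":0,"dz":0.25,"rx":0,"ry":0,"rz":0},{"grip":0.4,"dx":0,"dy":0,"dz":0,"rx":0,"ry":0,"rz":0},{"grip":0.4,"dx":0,"dy":0,"dz":0,"rx":0,"ry":0,"rz":0},{"grip":0.4,"dx":0,"dy":0,"dz":0,"rx":0,"ry":0,"rz":0},{"grip":0.4,"dx":0,"dy":0,"dz":0,"rx":0,"ry":0,"rz":0},{"grip":0.4,"dx":0,"dy":0,"dz":0,"rx":0,"ry":0,"rz":0},{"grip":0.4,"dx":0,"dy":0,"dz":0,"rx":0,"ry":0,"rz":0}]'; python3 - <<'E'
from h import *
go(0.441,0.0191,-0.234,0.028)
E
```

```text
time: 6.8
tool_pos: [0.4433, 0.0195, 0.0297]
ee_rot: [3.141, -0.002, -0.237]
wrist_force: [-0.9, -1.2, -0.3]
width: 0.054
t6.80 p [0.4433 0.0195 0.0297] yaw-0.237 w0.0540 F [-0.9 -1.2 -0.3] q6 1.72
 shift now axes [-0.08  0.04  0.07]  rz total -0.03  shift after-turn axes [-0.08  0.04  0.07]
 rot units [ 0.01 -0.02 -0.03]
```

```bash
python3 -m inch '[{"grip":0.3,"dx":0,"dy":0,"dz":-0.4,"rx":0,"ry":0,"rz":0},{"grip":0.3,"dx":0,"dy":0,"dz":-0.8,"rx":0,"ry":0,"rz":0},{"grip":0.3,"dx":0,"dy":0,"dz":-0.8,"rx":0,"ry":0,"rz":0},{"grip":0.3,"dx":0,"dy":0,"dz":-0.8,"rx":0,"ry":0,"rz":0},{"grip":0.3,"dx":0,"dy":0,"dz":-0.8,"rx":0,"ry":0,"rz":0},{"grip":0.3,"dx":0,"dy":0,"dz":-0.4,"rx":0,"ry":0,"rz":0},{"grip":0.3,"dx":0,"dy":0,"dz":0,"rx":0,"ry":0,"rz":0}]'; python3 - <<'E'
from h import *
go(.467,.238,-0.234,0.12)
E
```

```text
time: 7.68
tool_pos: [0.4399, 0.0211, 0.1306]
ee_rot: [-3.141, 0.007, -0.237]
wrist_force: [-0.3, -1.1, -4.3]
width: 0.054
t7.67 p [0.4399 0.0211 0.1306] yaw-0.237 w0.0540 F [-0.3 -1.1 -4.3] q6 1.73
 shift now axes [-0.98 -8.69  0.43]  rz total -0.03  shift after-turn axes [-0.96 -8.69  0.43]
 rot units [-0.    0.08 -0.03]
```

```bash
python3 -m inch '[{"grip":0.3,"dx":-0.1,"dy":-0.5,"dz":0,"rx":0,"ry":0.05,"rz":0},{"grip":0.3,"dx":-0.1,"dy":-0.9,"dz":0,"rx":0,"ry":0,"rz":0},{"grip":0.3,"dx":-0.1,"dy":-0.9,"dz":0,"rx":0,"ry":0,"rz":0},{"grip":0.3,"dx":-0.1,"dy":-0.9,"dz":0,"rx":0,"ry":0,"rz":0},{"grip":0.3,"dx":-0.1,"dy":-0.9,"dz":0,"rx":0,"ry":0,"rz":0},{"grip":0.3,"dx":-0.1,"dy":-0.9,"dz":0,"rx":0,"ry":0,"rz":0},{"grip":0.3,"dx":-0.1,"dy":-0.9,"dz":0,"rx":0,"ry":0,"rz":0},{"grip":0.3,"dx":-0.1,"dy":-0.9,"dz":0,"rx":0,"ry":0,"rz":0},{"grip":0.3,"dx":-0.1,"dy":-0.9,"dz":0,"rx":0,"ry":0,"rz":0},{"grip":0.3,"dx":-0.1,"dy":-0.5,"dz":0,"rx":0,"ry":0,"rz":0},{"grip":0.3,"dx":0,"dy":0,"dz":0,"rx":0,"ry":0,"rz":0},{"grip":0.3,"dx":0,"dy":0,"dz":0,"rx":0,"ry":0,"rz":0}]'; python3 - <<'E'
from h import *
go(.467,.238,-0.234,0.032)
E
```

```text
time: 9.18
tool_pos: [0.4543, 0.239, 0.1172]
ee_rot: [3.135, 0.026, -0.234]
wrist_force: [0.4, -1.3, -4.3]
width: 0.0539
t9.18 p [0.4543 0.239  0.1172] yaw-0.234 w0.0539 F [ 0.4 -1.3 -4.3] q6 2.17
 shift now axes [ 0.59 -0.1   3.39]  rz total 0.00  shift after-turn axes [ 0.51 -0.08  3.41]
 rot units [0.08 0.3  0.01]
```

```bash
python3 -m inch '[{"grip":0.3,"dx":0.3,"dy":-0.05,"dz":0,"rx":0.08,"ry":0.3,"rz":0},{"grip":0.3,"dx":0.2,"dy":0,"dz":0.5,"rx":0,"ry":0,"rz":0},{"grip":0.3,"dx":0,"dy":0,"dz":0.7,"rx":0,"ry":0,"rz":0},{"grip":0.3,"dx":0,"dy":0,"dz":0.7,"rx":0,"ry":0,"rz":0},{"grip":0.3,"dx":0,"dy":0,"dz":0.6,"rx":0,"ry":0,"rz":0},{"grip":0.3,"dx":0,"dy":0,"dz":0.2,"rx":0,"ry":0,"rz":0},{"grip":0.3,"dx":0,"dy":0,"dz":0,"rx":0,"ry":0,"rz":0}]'; python3 - <<'E'
from h import *
go(.467,.238,-0.234,0.030)
E
```

```text
time: 10.05
tool_pos: [0.4666, 0.2341, 0.0428]
ee_rot: [3.139, 0.001, -0.237]
wrist_force: [0.1, -0.1, -3.9]
width: 0.0539
t10.05 p [0.4666 0.2341 0.0428] yaw-0.237 w0.0539 F [ 0.1 -0.1 -3.9] q6 2.17
 shift now axes [-0.02 -0.15  0.51]  rz total -0.04  shift after-turn axes [-0.02 -0.15  0.51]
 rot units [ 0.03  0.01 -0.04]
```

```bash
python3 -m inch '[{"grip":0.3,"dx":0,"dy":-0.1,"dz":0.25,"rx":0,"ry":0,"rz":0},{"grip":0.3,"dx":0,"dy":0,"dz":0.15,"rx":0,"ry":0,"rz":0},{"grip":0.3,"dx":0,"dy":0,"dz":0.06,"rx":0,"ry":0,"rz":0},{"grip":0.3,"dx":0,"dy":0,"dz":0,"rx":0,"ry":0,"rz":0}]'; python3 - <<'E'
from h import *
go(.467,.238,-0.234,0.030)
E
```

```text
time: 10.55
tool_pos: [0.4685, 0.2374, 0.0322]
ee_rot: [3.141, -0.002, -0.237]
wrist_force: [0.4, 0.2, -4.2]
width: 0.0538
t10.55 p [0.4685 0.2374 0.0322] yaw-0.237 w0.0538 F [ 0.4  0.2 -4.2] q6 2.17
 shift now axes [-0.06 -0.01  0.09]  rz total -0.04  shift after-turn axes [-0.06 -0.01  0.09]
 rot units [ 0.   -0.02 -0.04]
```

```bash
python3 -m inch '[{"grip":0.3,"dx":0,"dy":0,"dz":0.08,"rx":0,"ry":0,"rz":0},{"grip":0.3,"dx":0,"dy":0,"dz":0.06,"rx":0,"ry":0,"rz":0},{"grip":0.3,"dx":0,"dy":0,"dz":0,"rx":0,"ry":0,"rz":0}]'; python3 - <<'E'
from h import *
go(.467,.238,-0.234,0.030)
E
```

```text
time: 10.92
tool_pos: [0.4689, 0.2376, 0.0299]
ee_rot: [-3.141, -0.003, -0.237]
wrist_force: [0.7, 1.1, -3.7]
width: 0.0536
t10.93 p [0.4689 0.2376 0.0299] yaw-0.237 w0.0536 F [ 0.7  1.1 -3.7] q6 2.17
 shift now axes [-0.08  0.   -0.01]  rz total -0.04  shift after-turn axes [-0.08  0.   -0.01]
 rot units [-0.01 -0.03 -0.04]
```

```bash
python3 -m inch '[{"grip":0.3,"dx":0,"dy":0,"dz":0.06,"rx":0,"ry":0,"rz":0},{"grip":0.3,"dx":0,"dy":0,"dz":0.04,"rx":0,"ry":0,"rz":0},{"grip":0.3,"dx":0,"dy":0,"dz":0,"rx":0,"ry":0,"rz":0}]'
```

```text
time: 11.3
tool_pos: [0.469, 0.2376, 0.0298]
ee_rot: [-3.141, -0.003, -0.237]
wrist_force: [-0.1, -0.8, -1.5]
width: 0.0539
```

Contact: the weight is transferring to the pad. Releasing and raising.

```bash
python3 -m inch '[{"grip":1,"dx":0,"dy":0,"dz":0,"rx":0,"ry":0,"rz":0},{"grip":1,"dx":0,"dy":0,"dz":0,"rx":0,"ry":0,"rz":0},{"grip":1,"dx":0,"dy":0,"dz":0,"rx":0,"ry":0,"rz":0},{"grip":1,"dx":0,"dy":0,"dz":0,"rx":0,"ry":0,"rz":0},{"grip":1,"dx":0,"dy":0,"dz":-0.4,"rx":0,"ry":0,"rz":0},{"grip":1,"dx":0,"dy":0,"dz":-1,"rx":0,"ry":0,"rz":0},{"grip":1,"dx":0,"dy":0,"dz":-1,"rx":0,"ry":0,"rz":0},{"grip":1,"dx":0,"dy":0,"dz":-1,"rx":0,"ry":0,"rz":0},{"grip":1,"dx":0,"dy":0,"dz":-1,"rx":0,"ry":0,"rz":0},{"grip":1,"dx":0,"dy":0,"dz":-0.5,"rx":0,"ry":0,"rz":0}]'; python3 - <<'E'
from h import *
go(.653,-.1015,-0.225,0.15)
E
```

```text
time: 12.55
tool_pos: [0.4698, 0.2381, 0.1586]
ee_rot: [-3.138, -0.008, -0.237]
wrist_force: [0.4, 0.5, -0.2]
width: 0.0939
t12.55 p [0.4698 0.2381 0.1586] yaw-0.237 w0.0939 F [ 0.4  0.5 -0.2] q6 2.17
 shift now axes [10.31 11.48  0.38]  rz total -0.14  shift after-turn axes [10.17 11.61  0.35]
 rot units [-0.04 -0.09 -0.14]
```

```bash
python3 -m inch '[{"grip":1,"dx":0.5,"dy":0.5,"dz":0,"rx":0,"ry":-0.05,"rz":-0.1},{"grip":1,"dx":0.9,"dy":1,"dz":0,"rx":0,"ry":0,"rz":0},{"grip":1,"dx":0.9,"dy":1,"dz":0,"rx":0,"ry":0,"rz":0},{"grip":1,"dx":0.9,"dy":1,"dz":0,"rx":0,"ry":0,"rz":0},{"grip":1,"dx":0.9,"dy":1,"dz":0,"rx":0,"ry":0,"rz":0},{"grip":1,"dx":0.9,"dy":1,"dz":0,"rx":0,"ry":0,"rz":0},{"grip":1,"dx":0.9,"dy":1,"dz":0,"rx":0,"ry":0,"rz":0},{"grip":1,"dx":0.9,"dy":1,"dz":0,"rx":0,"ry":0,"rz":0},{"grip":1,"dx":0.9,"dy":1,"dz":0,"rx":0,"ry":0,"rz":0},{"grip":1,"dx":0.8,"dy":1,"dz":0,"rx":0,"ry":0,"rz":0},{"grip":1,"dx":0.6,"dy":0.8,"dz":0,"rx":0,"ry":0,"rz":0},{"grip":1,"dx":0,"dy":0,"dz":0,"rx":0,"ry":0,"rz":0}]'; python3 - <<'E'
from h import *
go(.653,-.1015,-0.225,0.12)
s=cams.snapshot("wrist"); cv2.imwrite("pics/w2.png",s["frame"][:,:,::-1])
E
```

```text
time: 14.05
tool_pos: [0.6372, -0.0725, 0.1576]
ee_rot: [-3.136, 0.0, -0.225]
wrist_force: [0.3, -0.6, 0.2]
width: 0.0939
t14.05 p [ 0.6372 -0.0725  0.1576] yaw-0.225 w0.0939 F [ 0.3 -0.6  0.2] q6 1.59
 shift now axes [0.87 1.   1.5 ]  rz total -0.00  shift after-turn axes [0.87 0.99 1.5 ]
 rot units [-0.07  0.   -0.  ]
```

View pics/w2.png

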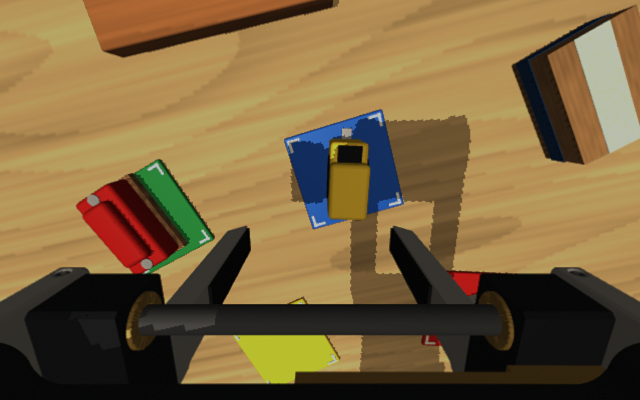

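```bash
python3 -m inch '[{"grip":1,"dx":0.5,"dy":0.5,"dz":0,"rx":-0.05,"ry":0,"rz":0},{"grip":1,"dx":0.3,"dy":0.4,"dz":0.5,"rx":0,"ry":0,"rz":0},{"grip":1,"dx":0,"dy":0.1,"dz":0.6,"rx":0,"ry":0,"rz":0},{"grip":1,"dx":0,"dy":0,"dz":0,"rx":0,"ry":0,"rz":0}]'; python3 - <<'E'
from h import *
go(.653,-.1015,-0.225,0.035)
s=cams.snapshot("wrist"); cv2.imwrite("pics/w3.png",s["frame"][:,:,::-1])
for r in spotter.place_of(s,"tape_mid")[:2]: print(r["score"],r["pixel"],ground(s,r["pixel"],.04))
for r in spotter.regions_of(s,"tape_mid")[:2]: print(r["score"],r["extent"])
print(proj(s,[.653,-.1015,.04]))
E
```

```text
time: 14.6
tool_pos: [0.6508, -0.0993, 0.1275]
ee_rot: [-3.139, 0.003, -0.221]
wrist_force: [-1.4, 0.3, -0.2]
width: 0.0939
t14.60 p [ 0.6508 -0.0993  0.1275] yaw-0.221 w0.0939 F [-1.4  0.3 -0.2] q6 1.55
 shift now axes [0.12 0.08 3.7 ]  rz total 0.04  shift after-turn axes [0.11 0.07 3.7 ]
 rot units [-0.03  0.03  0.04]
0.68 [559.4, 116.6] [[ 0.6851105  -0.31355703  0.04      ]]
0.65 [321.8, 201.8] [[ 0.65582242 -0.10229187  0.04      ]]
0.6 [298.6, 146.3, 348.4, 254.8]
[[321.62685451 204.85331853]]
```

View pics/w3.png

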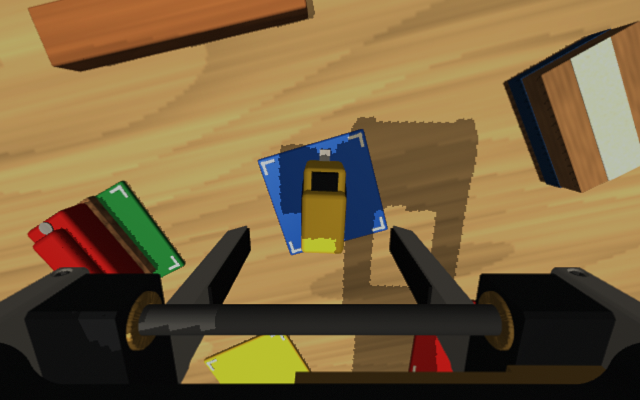

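The tape is centred between the jaws (323,203). Descending and closing.

```bash
python3 -m inch '[{"grip":1,"dx":0.12,"dy":0.05,"dz":0.7,"rx":0,"ry":0,"rz":0},{"grip":1,"dx":0,"dy":0,"dz":0.8,"rx":0,"ry":0,"rz":0},{"grip":1,"dx":0,"dy":0,"dz":0.8,"rx":0,"ry":0,"rz":0},{"grip":1,"dx":0,"dy":0,"dz":0.6,"rx":0,"ry":0,"rz":0},{"grip":1,"dx":0,"dy":0,"dz":0.3,"rx":0,"ry":0,"rz":0},{"grip":1,"dx":0,"dy":0,"dz":0,"rx":0,"ry":0,"rz":0}]'; python3 - <<'E'
from h import *
go(.654,-.1015,-0.225,0.035)
E
```

```text
time: 15.5
tool_pos: [0.6558, -0.1004, 0.0463]
ee_rot: [-3.139, -0.004, -0.219]
wrist_force: [-0.5, -0.3, 0.8]
width: 0.0941
t15.50 p [ 0.6558 -0.1004  0.0463] yaw-0.219 w0.0941 F [-0.5 -0.3  0.8] q6 1.55
 shift now axes [-0.06  0.06  0.45]  rz total 0.06  shift after-turn axes [-0.06  0.06  0.45]
 rot units [-0.03 -0.04  0.06]
```

```bash
python3 -m inch '[{"grip":1,"dx":-0.06,"dy":0.05,"dz":0.3,"rx":0,"ry":0,"rz":0},{"grip":1,"dx":0,"dy":0,"dz":0.15,"rx":0,"ry":0,"rz":0},{"grip":0.2,"dx":0,"dy":0,"dz":0,"rx":0,"ry":0,"rz":0},{"grip":0.2,"dx":0,"dy":0,"dz":0,"rx":0,"ry":0,"rz":0},{"grip":0.2,"dx":0,"dy":0,"dz":0,"rx":0,"ry":0,"rz":0},{"grip":0.2,"dx":0,"dy":0,"dz":0,"rx":0,"ry":0,"rz":0},{"grip":0.2,"dx":0,"dy":0,"dz":0,"rx":0,"ry":0,"rz":0},{"grip":0.2,"dx":0,"dy":0,"dz":0,"rx":0,"ry":0,"rz":0}]'; python3 - <<'E'
from h import *
go(.654,-.1015,-0.225,0.035)
E
```

```text
time: 16.5
tool_pos: [0.6559, -0.102, 0.0374]
ee_rot: [-3.139, -0.01, -0.219]
wrist_force: [-0.1, -1.7, -0.8]
width: 0.0373
t16.50 p [ 0.6559 -0.102   0.0374] yaw-0.219 w0.0373 F [-0.1 -1.7 -0.8] q6 1.55
 shift now axes [-0.08 -0.    0.09]  rz total 0.06  shift after-turn axes [-0.08 -0.    0.09]
 rot units [-0.03 -0.11  0.06]
```

```bash
python3 -m inch '[{"grip":0.2,"dx":0,"dy":0,"dz":0,"rx":0,"ry":0,"rz":0},{"grip":0.2,"dx":0,"dy":0,"dz":-0.4,"rx":0,"ry":0,"rz":0},{"grip":0.2,"dx":0,"dy":0,"dz":-0.8,"rx":0,"ry":0,"rz":0},{"grip":0.2,"dx":0,"dy":0,"dz":-0.8,"rx":0,"ry":0,"rz":0},{"grip":0.2,"dx":0,"dy":0,"dz":-0.8,"rx":0,"ry":0,"rz":0},{"grip":0.2,"dx":0,"dy":0,"dz":-0.8,"rx":0,"ry":0,"rz":0},{"grip":0.2,"dx":0,"dy":0,"dz":-0.4,"rx":0,"ry":0,"rz":0},{"grip":0.2,"dx":0,"dy":0,"dz":0,"rx":0,"ry":0,"rz":0}]'; python3 - <<'E'
from h import *
go(.4395,.0222,-0.225,0.13)
E
```

```text
time: 17.5
tool_pos: [0.6546, -0.1017, 0.145]
ee_rot: [-3.139, -0.01, -0.219]
wrist_force: [0.1, -0.4, -3.0]
width: 0.0357
t17.50 p [ 0.6546 -0.1017  0.145 ] yaw-0.219 w0.0357 F [ 0.1 -0.4 -3. ] q6 1.55
 shift now axes [-9.48 -2.96  0.51]  rz total 0.07  shift after-turn axes [-9.49 -2.91  0.6 ]
 rot units [-0.03 -0.12  0.07]
```

```bash
python3 -m inch '[{"grip":0.2,"dx":-0.5,"dy":-0.2,"dz":0,"rx":0,"ry":-0.1,"rz":0},{"grip":0.2,"dx":-0.9,"dy":-0.3,"dz":0,"rx":0,"ry":0,"rz":0},{"grip":0.2,"dx":-0.9,"dy":-0.3,"dz":0,"rx":0,"ry":0,"rz":0},{"grip":0.2,"dx":-0.9,"dy":-0.3,"dz":0,"rx":0,"ry":0,"rz":0},{"grip":0.2,"dx":-0.9,"dy":-0.3,"dz":0,"rx":0,"ry":0,"rz":0},{"grip":0.2,"dx":-0.9,"dy":-0.3,"dz":0,"rx":0,"ry":0,"rz":0},{"grip":0.2,"dx":-0.9,"dy":-0.3,"dz":0,"rx":0,"ry":0,"rz":0},{"grip":0.2,"dx":-0.9,"dy":-0.3,"dz":0,"rx":0,"ry":0,"rz":0},{"grip":0.2,"dx":-0.9,"dy":-0.3,"dz":0,"rx":0,"ry":0,"rz":0},{"grip":0.2,"dx":-0.7,"dy":-0.2,"dz":0,"rx":0,"ry":0,"rz":0},{"grip":0.2,"dx":-0.4,"dy":-0.1,"dz":0,"rx":0,"ry":0,"rz":0},{"grip":0.2,"dx":0,"dy":0,"dz":0,"rx":0,"ry":0,"rz":0}]'; python3 - <<'E'
from h import *
go(.4395,.0222,-0.225,0.06)
E
```

```text
time: 19.0
tool_pos: [0.434, 0.0263, 0.134]
ee_rot: [-3.139, 0.029, -0.217]
wrist_force: [0.1, 0.8, -2.6]
width: 0.036
t19.00 p [0.434  0.0263 0.134 ] yaw-0.217 w0.0360 F [ 0.1  0.8 -2.6] q6 1.71
 shift now axes [0.34 0.12 2.95]  rz total 0.10  shift after-turn axes [0.25 0.11 2.96]
 rot units [-0.03  0.34  0.1 ]
```

```bash
python3 -m inch '[{"grip":0.2,"dx":0.2,"dy":0.1,"dz":0,"rx":0,"ry":0.3,"rz":0},{"grip":0.2,"dx":0.05,"dy":0,"dz":0.5,"rx":0,"ry":0.05,"rz":0},{"grip":0.2,"dx":0,"dy":0,"dz":0.8,"rx":0,"ry":0,"rz":0},{"grip":0.2,"dx":0,"dy":0,"dz":0.8,"rx":0,"ry":0,"rz":0},{"grip":0.2,"dx":0,"dy":0,"dz":0.6,"rx":0,"ry":0,"rz":0},{"grip":0.2,"dx":0,"dy":0,"dz":0.2,"rx":0,"ry":0,"rz":0},{"grip":0.2,"dx":0,"dy":0,"dz":0,"rx":0,"ry":0,"rz":0}]'; python3 - <<'E'
from h import *
go(.4395,.0222,-0.225,0.038)
E
```

```text
time: 19.88
tool_pos: [0.4415, 0.0208, 0.056]
ee_rot: [-3.139, -0.003, -0.219]
wrist_force: [-0.3, -0.4, -2.0]
width: 0.0354
t19.88 p [0.4415 0.0208 0.056 ] yaw-0.219 w0.0354 F [-0.3 -0.4 -2. ] q6 1.71
 shift now axes [-0.09 -0.04  0.72]  rz total 0.06  shift after-turn axes [-0.09 -0.04  0.72]
 rot units [-0.03 -0.03  0.06]
```

```bash
python3 -m inch '[{"grip":0.2,"dx":-0.1,"dy":-0.05,"dz":0.3,"rx":-0.03,"ry":-0.03,"rz":0},{"grip":0.2,"dx":0,"dy":0,"dz":0.2,"rx":0,"ry":0,"rz":0},{"grip":0.2,"dx":0,"dy":0,"dz":0.1,"rx":0,"ry":0,"rz":0},{"grip":0.2,"dx":0,"dy":0,"dz":0,"rx":0,"ry":0,"rz":0}]'; python3 - <<'E'
from h import *
go(.4395,.0222,-0.225,0.037)
s=cams.snapshot("wrist"); cv2.imwrite("pics/w4.png",s["frame"][:,:,::-1])
E
```

```text
time: 20.38
tool_pos: [0.4406, 0.0227, 0.0416]
ee_rot: [-3.142, -0.003, -0.219]
wrist_force: [-0.5, -0.9, -2.7]
width: 0.036
t20.38 p [0.4406 0.0227 0.0416] yaw-0.219 w0.0360 F [-0.5 -0.9 -2.7] q6 1.71
 shift now axes [-0.04  0.03  0.18]  rz total 0.07  shift after-turn axes [-0.04  0.03  0.18]
 rot units [-0.   -0.04  0.07]
```

View pics/w4.png

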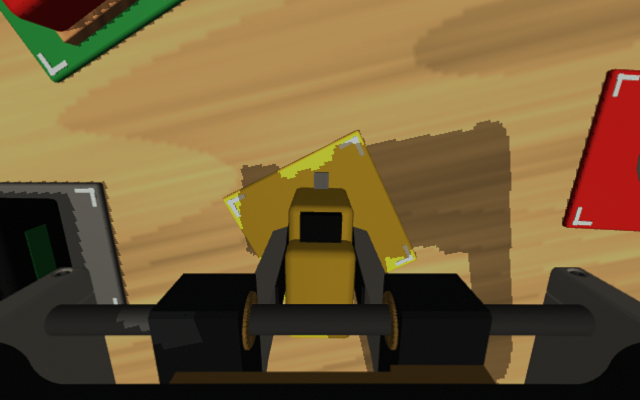

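The tape hangs upright in the grip over the yellow pad, whose corners show at (357,135), (232,200) and (410,262). Lowering the last few millimetres.

```bash
python3 -m inch '[{"grip":0.2,"dx":-0.03,"dy":0,"dz":0.1,"rx":0,"ry":-0.03,"rz":0},{"grip":0.2,"dx":0,"dy":0,"dz":0.08,"rx":0,"ry":0,"rz":0},{"grip":0.2,"dx":0,"dy":0,"dz":0.05,"rx":0,"ry":0,"rz":0},{"grip":0.2,"dx":0,"dy":0,"dz":0.05,"rx":0,"ry":0,"rz":0}]'
```

```text
time: 20.92
tool_pos: [0.4405, 0.0228, 0.0375]
ee_rot: [-3.141, -0.002, -0.219]
wrist_force: [-4.3, 0.1, 5.4]
width: 0.0361
```

Contact (the force is now upward). Release and rise, then go to the tub.

```bash
python3 -m inch '[{"grip":1,"dx":0,"dy":0,"dz":0,"rx":0,"ry":0,"rz":0},{"grip":1,"dx":0,"dy":0,"dz":0,"rx":0,"ry":0,"rz":0},{"grip":1,"dx":0,"dy":0,"dz":0,"rx":0,"ry":0,"rz":0},{"grip":1,"dx":0,"dy":0,"dz":0,"rx":0,"ry":0,"rz":0},{"grip":1,"dx":0,"dy":0,"dz":-0.4,"rx":0,"ry":0,"rz":0},{"grip":1,"dx":0,"dy":0,"dz":-1,"rx":0,"ry":0,"rz":0},{"grip":1,"dx":0,"dy":0,"dz":-1,"rx":0,"ry":0,"rz":0},{"grip":1,"dx":0,"dy":0,"dz":-1,"rx":0,"ry":0,"rz":0},{"grip":1,"dx":0,"dy":0,"dz":-1,"rx":0,"ry":0,"rz":0},{"grip":1,"dx":0,"dy":0,"dz":-0.5,"rx":0,"ry":0,"rz":0}]'; python3 - <<'E'
from h import *
go(.438,-.228,-0.225,0.15)
E
```

```text
time: 22.18
tool_pos: [0.4409, 0.0227, 0.1665]
ee_rot: [-3.141, -0.005, -0.219]
wrist_force: [-0.1, 0.3, -0.4]
width: 0.0937
t22.18 p [0.4409 0.0227 0.1665] yaw-0.219 w0.0937 F [-0.1  0.3 -0.4] q6 1.71
 shift now axes [2.06 9.81 0.67]  rz total 0.07  shift after-turn axes [2.12 9.8  0.66]
 rot units [-0.01 -0.06  0.07]
```

```bash
python3 -m inch '[{"grip":1,"dx":0.1,"dy":0.5,"dz":0,"rx":0,"ry":-0.05,"rz":0},{"grip":1,"dx":0.2,"dy":1,"dz":0,"rx":0,"ry":0,"rz":0},{"grip":1,"dx":0.2,"dy":1,"dz":0,"rx":0,"ry":0,"rz":0},{"grip":1,"dx":0.2,"dy":1,"dz":0,"rx":0,"ry":0,"rz":0},{"grip":1,"dx":0.2,"dy":1,"dz":0,"rx":0,"ry":0,"rz":0},{"grip":1,"dx":0.2,"dy":1,"dz":0,"rx":0,"ry":0,"rz":0},{"grip":1,"dx":0.2,"dy":1,"dz":0,"rx":0,"ry":0,"rz":0},{"grip":1,"dx":0.2,"dy":1,"dz":0,"rx":0,"ry":0,"rz":0},{"grip":1,"dx":0.2,"dy":1,"dz":0,"rx":0,"ry":0,"rz":0},{"grip":1,"dx":0.2,"dy":0.8,"dz":0,"rx":0,"ry":0,"rz":0},{"grip":1,"dx":0.1,"dy":0.4,"dz":0,"rx":0,"ry":0,"rz":0},{"grip":1,"dx":0,"dy":0,"dz":0,"rx":0,"ry":0,"rz":0}]'; python3 - <<'E'
from h import *
go(.438,-.228,-0.225,0.13)
s=cams.snapshot("wrist"); cv2.imwrite("pics/w5.png",s["frame"][:,:,::-1])
for r in spotter.place_of(s,"tub_mid")[:2]: print(r["score"],r["pixel"],ground(s,r["pixel"],.041))
for r in spotter.regions_of(s,"tub_mid")[:2]: print(r["score"],r["extent"],fit([(s,r["pixels"])],"tub_mid",.438,-.228,[0]))
E
```

```text
time: 23.68
tool_pos: [0.4277, -0.2377, 0.1523]
ee_rot: [-3.138, 0.024, -0.223]
wrist_force: [-0.3, -0.6, -0.5]
width: 0.0938
t23.68 p [ 0.4277 -0.2377  0.1523] yaw-0.223 w0.0938 F [-0.3 -0.6 -0.5] q6 1.17
 shift now axes [ 0.34 -0.47  0.89]  rz total 0.02  shift after-turn axes [ 0.32 -0.47  0.89]
 rot units [-0.05  0.27  0.02]
0.87 [276.1, 155.8, 340.9, 229.2] (np.float64(0.43862268006955085), np.float64(-0.22957436452356667), np.float64(0.04193180321567071), np.float64(0.02620300091803074))
```

View pics/w5.png

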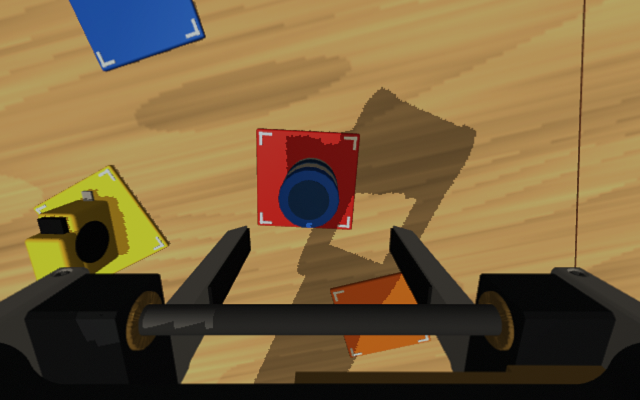

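The tub stands at (309,200) and the wrist fit gives (0.4386, -0.2293), agreeing with the first fix. Going down.

```bash
python3 -m inch '[{"grip":1,"dx":0.25,"dy":-0.35,"dz":0,"rx":-0.05,"ry":0.27,"rz":0},{"grip":1,"dx":0.1,"dy":-0.1,"dz":0.5,"rx":0,"ry":0,"rz":0},{"grip":1,"dx":0,"dy":0,"dz":0.6,"rx":0,"ry":0,"rz":0},{"grip":1,"dx":0,"dy":0,"dz":0,"rx":0,"ry":0,"rz":0}]'; python3 - <<'E'
from h import *
go(.4385,-.229,-0.225,0.037)
E
```

```text
time: 24.32
tool_pos: [0.44, -0.2247, 0.1232]
ee_rot: [3.141, -0.002, -0.218]
wrist_force: [0.1, -0.0, -0.5]
width: 0.0941
t24.32 p [ 0.44   -0.2247  0.1232] yaw-0.218 w0.0941 F [ 0.1 -0.  -0.5] q6 1.20
 shift now axes [-0.03  0.18  3.45]  rz total 0.08  shift after-turn axes [-0.02  0.18  3.45]
 rot units [ 0.   -0.02  0.08]
```

```bash
python3 -m inch '[{"grip":1,"dx":-0.02,"dy":0.15,"dz":0.4,"rx":0,"ry":0,"rz":0},{"grip":1,"dx":0,"dy":0,"dz":0.8,"rx":0,"ry":0,"rz":0},{"grip":1,"dx":0,"dy":0,"dz":0.8,"rx":0,"ry":0,"rz":0},{"grip":1,"dx":0,"dy":0,"dz":0.6,"rx":0,"ry":0,"rz":0},{"grip":1,"dx":0,"dy":0,"dz":0.4,"rx":0,"ry":0,"rz":0},{"grip":1,"dx":0,"dy":0,"dz":0.1,"rx":0,"ry":0,"rz":0},{"grip":1,"dx":0,"dy":0,"dz":0,"rx":0,"ry":0,"rz":0}]'; python3 - <<'E'
from h import *
go(.4385,-.229,-0.225,0.037)
E
```

```text
time: 25.2
tool_pos: [0.4389, -0.2304, 0.0421]
ee_rot: [3.14, -0.003, -0.219]
wrist_force: [0.2, 0.9, -1.3]
width: 0.094
t25.20 p [ 0.4389 -0.2304  0.0421] yaw-0.219 w0.0940 F [ 0.2  0.9 -1.3] q6 1.19
 shift now axes [-0.03 -0.05  0.2 ]  rz total 0.06  shift after-turn axes [-0.03 -0.05  0.2 ]
 rot units [ 0.02 -0.04  0.06]
```

```bash
python3 -m inch '[{"grip":1,"dx":-0.02,"dy":-0.05,"dz":0.15,"rx":0,"ry":0,"rz":0},{"grip":0.35,"dx":0,"dy":0,"dz":0,"rx":0,"ry":0,"rz":0},{"grip":0.35,"dx":0,"dy":0,"dz":0,"rx":0,"ry":0,"rz":0},{"grip":0.35,"dx":0,"dy":0,"dz":0,"rx":0,"ry":0,"rz":0},{"grip":0.35,"dx":0,"dy":0,"dz":0,"rx":0,"ry":0,"rz":0},{"grip":0.3,"dx":0,"dy":0,"dz":0,"rx":0,"ry":0,"rz":0},{"grip":0.3,"dx":0,"dy":0,"dz":0,"rx":0,"ry":0,"rz":0},{"grip":0.3,"dx":0,"dy":0,"dz":0,"rx":0,"ry":0,"rz":0}]'; python3 - <<'E'
from h import *
go(.653,-.1042,-0.225,0.037)
E
```

```text
time: 26.2
tool_pos: [0.4399, -0.2298, 0.0401]
ee_rot: [3.138, -0.007, -0.219]
wrist_force: [0.2, -0.7, -0.4]
width: 0.0528
t26.20 p [ 0.4399 -0.2298  0.0401] yaw-0.219 w0.0528 F [ 0.2 -0.7 -0.4] q6 1.19
 shift now axes [ 7.23 -6.76  0.15]  rz total 0.07  shift after-turn axes [ 7.19 -6.8   0.12]
 rot units [ 0.04 -0.08  0.07]
```

```bash
python3 -m inch '[{"grip":0.3,"dx":0,"dy":0,"dz":-0.4,"rx":0,"ry":0,"rz":0},{"grip":0.3,"dx":0,"dy":0,"dz":-0.8,"rx":0,"ry":0,"rz":0},{"grip":0.3,"dx":0,"dy":0,"dz":-0.8,"rx":0,"ry":0,"rz":0},{"grip":0.3,"dx":0,"dy":0,"dz":-0.8,"rx":0,"ry":0,"rz":0},{"grip":0.3,"dx":0,"dy":0,"dz":-0.8,"rx":0,"ry":0,"rz":0},{"grip":0.3,"dx":0,"dy":0,"dz":-0.4,"rx":0,"ry":0,"rz":0},{"grip":0.3,"dx":0,"dy":0,"dz":0,"rx":0,"ry":0,"rz":0}]'; python3 - <<'E'
from h import *
go(.654,-.1045,-0.225,0.13)
s=cams.snapshot("wrist"); cv2.imwrite("pics/w6.png",s["frame"][:,:,::-1])
E
```

```text
time: 27.08
tool_pos: [0.4363, -0.2269, 0.1401]
ee_rot: [-3.14, 0.003, -0.219]
wrist_force: [0.2, 0.5, -3.5]
width: 0.0527
t27.07 p [ 0.4363 -0.2269  0.1401] yaw-0.219 w0.0527 F [ 0.2  0.5 -3.5] q6 1.19
 shift now axes [ 7.44 -6.67  0.39]  rz total 0.07  shift after-turn axes [ 7.39 -6.71  0.4 ]
 rot units [-0.02  0.04  0.07]
```

View pics/w6.png

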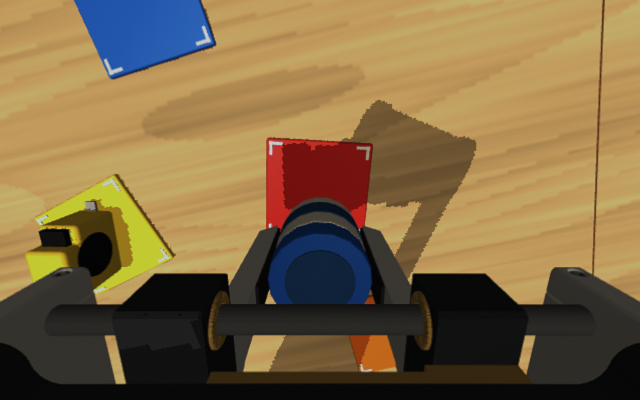

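The tub is held upright between the fingers (320,270). Carrying it to blue.

```bash
python3 -m inch '[{"grip":0.3,"dx":0.4,"dy":-0.4,"dz":0,"rx":0,"ry":0,"rz":0},{"grip":0.3,"dx":0.75,"dy":-0.65,"dz":0,"rx":0,"ry":0,"rz":0},{"grip":0.3,"dx":0.75,"dy":-0.65,"dz":0,"rx":0,"ry":0,"rz":0},{"grip":0.3,"dx":0.75,"dy":-0.65,"dz":0,"rx":0,"ry":0,"rz":0},{"grip":0.3,"dx":0.75,"dy":-0.65,"dz":0,"rx":0,"ry":0,"rz":0},{"grip":0.3,"dx":0.75,"dy":-0.65,"dz":0,"rx":0,"ry":0,"rz":0},{"grip":0.3,"dx":0.75,"dy":-0.65,"dz":0,"rx":0,"ry":0,"rz":0},{"grip":0.3,"dx":0.75,"dy":-0.65,"dz":0,"rx":0,"ry":0,"rz":0},{"grip":0.3,"dx":0.7,"dy":-0.65,"dz":0,"rx":0,"ry":0,"rz":0},{"grip":0.3,"dx":0.7,"dy":-0.65,"dz":0,"rx":0,"ry":0,"rz":0},{"grip":0.3,"dx":0.3,"dy":-0.3,"dz":0,"rx":0,"ry":0,"rz":0},{"grip":0.3,"dx":0,"dy":0,"dz":0,"rx":0,"ry":0,"rz":0}]'; python3 - <<'E'
from h import *
go(.654,-.1045,-0.225,0.06)
E
```

```text
time: 28.62
tool_pos: [0.658, -0.092, 0.1203]
ee_rot: [-3.132, 0.029, -0.215]
wrist_force: [-0.7, 0.1, -3.6]
width: 0.053
t28.62 p [ 0.658  -0.092   0.1203] yaw-0.215 w0.0530 F [-0.7  0.1 -3.6] q6 1.56
 shift now axes [0.02 0.55 2.41]  rz total 0.11  shift after-turn axes [-0.05  0.52  2.41]
 rot units [-0.11  0.33  0.11]
```

```bash
python3 -m inch '[{"grip":0.3,"dx":0,"dy":0.4,"dz":0,"rx":-0.1,"ry":0.33,"rz":0},{"grip":0.3,"dx":0,"dy":0.1,"dz":0.5,"rx":0,"ry":0,"rz":0},{"grip":0.3,"dx":0,"dy":0,"dz":0.7,"rx":0,"ry":0,"rz":0},{"grip":0.3,"dx":0,"dy":0,"dz":0.7,"rx":0,"ry":0,"rz":0},{"grip":0.3,"dx":0,"dy":0,"dz":0.3,"rx":0,"ry":0,"rz":0},{"grip":0.3,"dx":0,"dy":0,"dz":0,"rx":0,"ry":0,"rz":0}]'; python3 - <<'E'
from h import *
go(.654,-.1045,-0.225,0.041)
E
```

```text
time: 29.38
tool_pos: [0.6517, -0.1067, 0.0593]
ee_rot: [3.141, 0.003, -0.219]
wrist_force: [-0.0, 0.2, -3.2]
width: 0.0534
t29.38 p [ 0.6517 -0.1067  0.0593] yaw-0.219 w0.0534 F [-0.   0.2 -3.2] q6 1.54
 shift now axes [ 0.07 -0.11  0.73]  rz total 0.07  shift after-turn axes [ 0.07 -0.11  0.73]
 rot units [0.01 0.04 0.07]
```

```bash
python3 -m inch '[{"grip":0.3,"dx":0.07,"dy":-0.1,"dz":0.3,"rx":0,"ry":0.03,"rz":0},{"grip":0.3,"dx":0,"dy":0,"dz":0.2,"rx":0,"ry":0,"rz":0},{"grip":0.3,"dx":0,"dy":0,"dz":0.1,"rx":0,"ry":0,"rz":0},{"grip":0.3,"dx":0,"dy":0,"dz":0,"rx":0,"ry":0,"rz":0}]'; python3 - <<'E'
from h import *
go(.654,-.1045,-0.225,0.040)
E
```

```text
time: 29.88
tool_pos: [0.6553, -0.1043, 0.0446]
ee_rot: [3.141, -0.002, -0.218]
wrist_force: [-0.6, -0.3, -4.4]
width: 0.0532
t29.88 p [ 0.6553 -0.1043  0.0446] yaw-0.218 w0.0532 F [-0.6 -0.3 -4.4] q6 1.55
 shift now axes [-0.05  0.02  0.19]  rz total 0.08  shift after-turn axes [-0.05  0.02  0.19]
 rot units [ 0.01 -0.03  0.08]
```

```bash
python3 -m inch '[{"grip":0.3,"dx":-0.05,"dy":0,"dz":0.1,"rx":0,"ry":-0.03,"rz":0},{"grip":0.3,"dx":0,"dy":0,"dz":0.06,"rx":0,"ry":0,"rz":0},{"grip":0.3,"dx":0,"dy":0,"dz":0.05,"rx":0,"ry":0,"rz":0},{"grip":0.3,"dx":0,"dy":0,"dz":0.03,"rx":0,"ry":0,"rz":0}]'
```

```text
time: 30.38
tool_pos: [0.6546, -0.1042, 0.0402]
ee_rot: [3.141, -0.002, -0.218]
wrist_force: [-1.1, 0.5, 0.8]
width: 0.053
```

Contact. Release, rise, and on to the sander at (0.648, 0.137), yaw 0.325.

```bash
python3 -m inch '[{"grip":1,"dx":0,"dy":0,"dz":0,"rx":0,"ry":0,"rz":0},{"grip":1,"dx":0,"dy":0,"dz":0,"rx":0,"ry":0,"rz":0},{"grip":1,"dx":0,"dy":0,"dz":0,"rx":0,"ry":0,"rz":0},{"grip":1,"dx":0,"dy":0,"dz":0,"rx":0,"ry":0,"rz":0},{"grip":1,"dx":0,"dy":0,"dz":-0.4,"rx":0,"ry":0,"rz":0},{"grip":1,"dx":0,"dy":0,"dz":-1,"rx":0,"ry":0,"rz":0},{"grip":1,"dx":0,"dy":0,"dz":-1,"rx":0,"ry":0,"rz":0},{"grip":1,"dx":0,"dy":0,"dz":-1,"rx":0,"ry":0,"rz":0},{"grip":1,"dx":0,"dy":0,"dz":-1,"rx":0,"ry":0,"rz":0},{"grip":1,"dx":0,"dy":0,"dz":-0.5,"rx":0,"ry":0,"rz":0}]'; python3 - <<'E'
from h import *
go(.648,.137,0.325,0.16)
E
```

```text
time: 31.62
tool_pos: [0.6555, -0.1045, 0.1711]
ee_rot: [3.141, -0.008, -0.218]
wrist_force: [0.3, -0.2, 0.3]
width: 0.0937
t31.62 p [ 0.6555 -0.1045  0.1711] yaw-0.218 w0.0937 F [ 0.3 -0.2  0.3] q6 1.55
 shift now axes [-2.39 -9.37  0.42]  rz total -6.22  shift after-turn axes [ 2.8  -9.25  0.44]
 rot units [ 0.03 -0.08 -6.22]
```

```bash
python3 -m inch '[{"grip":1,"dx":-0.15,"dy":-0.5,"dz":0,"rx":0,"ry":0,"rz":-0.7},{"grip":1,"dx":-0.2,"dy":-1,"dz":0,"rx":0,"ry":0,"rz":-0.7},{"grip":1,"dx":-0.15,"dy":-1,"dz":0,"rx":0,"ry":0,"rz":-0.7},{"grip":1,"dx":-0.05,"dy":-1,"dz":0,"rx":0,"ry":0,"rz":-0.7},{"grip":1,"dx":0.0,"dy":-1,"dz":0,"rx":0,"ry":0,"rz":-0.7},{"grip":1,"dx":0.1,"dy":-1,"dz":0,"rx":0,"ry":0,"rz":-0.7},{"grip":1,"dx":0.15,"dy":-1,"dz":0,"rx":0,"ry":0,"rz":-0.7},{"grip":1,"dx":0.2,"dy":-1,"dz":0,"rx":0,"ry":0,"rz":-0.7},{"grip":1,"dx":0.3,"dy":-0.9,"dz":0,"rx":0,"ry":0,"rz":-0.6},{"grip":1,"dx":0.3,"dy":-0.5,"dz":0,"rx":0,"ry":0,"rz":0},{"grip":1,"dx":0,"dy":0,"dz":0,"rx":0,"ry":0,"rz":0}]'; python3 - <<'E'
from h import *
go(.648,.137,0.325,0.13)
s=cams.snapshot("wrist"); cv2.imwrite("pics/w7.png",s["frame"][:,:,::-1])
for r in spotter.regions_of(s,"sander_mid")[:2]: print(r["score"],r["extent"],fit([(s,r["pixels"])],"sander_mid",.648,.137,[.325]))
E
```

```text
time: 33.0
tool_pos: [0.6477, 0.1412, 0.167]
ee_rot: [3.142, 0.001, 0.355]
wrist_force: [-0.4, -0.5, 0.9]
width: 0.094
t33.00 p [0.6477 0.1412 0.167 ] yaw0.355 w0.0940 F [-0.4 -0.5  0.9] q6 1.34
 shift now axes [-0.05  0.16  1.48]  rz total 0.35  shift after-turn axes [-0.04  0.16  1.48]
 rot units [0.   0.01 0.35]
0.67 [300.0, 146.0, 349.9, 240.3] (np.float64(0.6499139452537427), np.float64(0.13673023197702253), np.float64(0.31108384400059286), np.float64(0.036836884915828705))
```

View pics/w7.png

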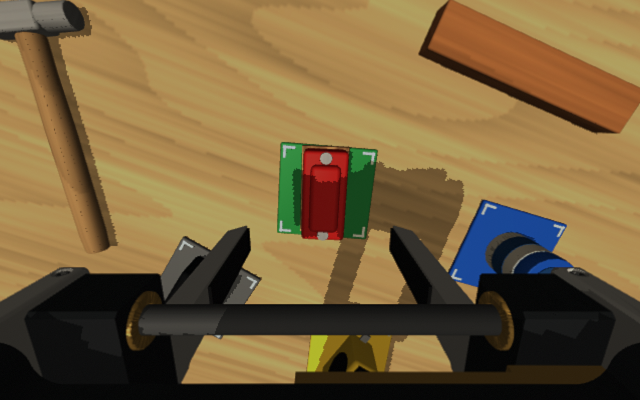

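The sander is between the jaws (325,193) and the wrist fit gives (0.650, 0.137, yaw 0.311). Going down.

```bash
python3 -m inch '[{"grip":1,"dx":0,"dy":0.15,"dz":0.2,"rx":0,"ry":0,"rz":0.4},{"grip":1,"dx":0.05,"dy":0,"dz":0.8,"rx":0,"ry":0,"rz":0},{"grip":1,"dx":0,"dy":0,"dz":0.8,"rx":0,"ry":0,"rz":0},{"grip":1,"dx":0,"dy":0,"dz":0.4,"rx":0,"ry":0,"rz":0},{"grip":1,"dx":0,"dy":0,"dz":0,"rx":0,"ry":0,"rz":0}]'; python3 - <<'E'
from h import *
go(.649,.137,0.318,0.035)
E
```

```text
time: 33.72
tool_pos: [0.6498, 0.1322, 0.1064]
ee_rot: [3.141, 0.005, 0.31]
wrist_force: [-0.6, 0.1, -0.5]
width: 0.0941
t33.73 p [0.6498 0.1322 0.1064] yaw0.310 w0.0941 F [-0.6  0.1 -0.5] q6 1.38
 shift now axes [ 0.04 -0.19  2.86]  rz total -0.09  shift after-turn axes [ 0.03 -0.19  2.86]
 rot units [ 0.01  0.05 -0.09]
```

```bash
python3 -m inch '[{"grip":1,"dx":0.02,"dy":-0.15,"dz":0.3,"rx":0,"ry":0.03,"rz":-0.05},{"grip":1,"dx":0,"dy":0,"dz":0.7,"rx":0,"ry":0,"rz":0},{"grip":1,"dx":0,"dy":0,"dz":0.7,"rx":0,"ry":0,"rz":0},{"grip":1,"dx":0,"dy":0,"dz":0.6,"rx":0,"ry":0,"rz":0},{"grip":1,"dx":0,"dy":0,"dz":0.2,"rx":0,"ry":0,"rz":0},{"grip":1,"dx":0,"dy":0,"dz":0,"rx":0,"ry":0,"rz":0}]'; python3 - <<'E'
from h import *
go(.649,.137,0.318,0.035)
E
```

```text
time: 34.48
tool_pos: [0.6491, 0.1362, 0.0397]
ee_rot: [3.141, 0.002, 0.315]
wrist_force: [-0.0, 0.2, 0.7]
width: 0.094
t34.48 p [0.6491 0.1362 0.0397] yaw0.315 w0.0940 F [-0.   0.2  0.7] q6 1.38
 shift now axes [ 0.   -0.03  0.19]  rz total -0.03  shift after-turn axes [ 0.   -0.03  0.19]
 rot units [ 0.01  0.02 -0.03]
```

```bash
python3 -m inch '[{"grip":1,"dx":0,"dy":-0.03,"dz":0.13,"rx":0,"ry":0,"rz":0},{"grip":0.3,"dx":0,"dy":0,"dz":0,"rx":0,"ry":0,"rz":0},{"grip":0.3,"dx":0,"dy":0,"dz":0,"rx":0,"ry":0,"rz":0},{"grip":0.3,"dx":0,"dy":0,"dz":0,"rx":0,"ry":0,"rz":0},{"grip":0.3,"dx":0,"dy":0,"dz":0,"rx":0,"ry":0,"rz":0},{"grip":0.2,"dx":0,"dy":0,"dz":0,"rx":0,"ry":0,"rz":0},{"grip":0.2,"dx":0,"dy":0,"dz":0,"rx":0,"ry":0,"rz":0},{"grip":0.2,"dx":0,"dy":0,"dz":0,"rx":0,"ry":0,"rz":0},{"grip":0.2,"dx":0,"dy":0,"dz":0,"rx":0,"ry":0,"rz":0}]'; python3 - <<'E'
from h import *
go(.649,.137,0.318,0.035)
E
```

```text
time: 35.6
tool_pos: [0.6505, 0.1372, 0.0388]
ee_rot: [3.14, -0.003, 0.315]
wrist_force: [-0.2, 0.7, -0.3]
width: 0.0461
t35.60 p [0.6505 0.1372 0.0388] yaw0.315 w0.0461 F [-0.2  0.7 -0.3] q6 1.38
 shift now axes [-0.06 -0.01  0.15]  rz total -0.04  shift after-turn axes [-0.06 -0.01  0.15]
 rot units [ 0.02 -0.03 -0.04]
```

```bash
python3 -m inch '[{"grip":0.2,"dx":0,"dy":0,"dz":-0.4,"rx":0,"ry":0,"rz":0},{"grip":0.2,"dx":0,"dy":0,"dz":-0.8,"rx":0,"ry":0,"rz":0},{"grip":0.2,"dx":0,"dy":0,"dz":-0.8,"rx":0,"ry":0,"rz":0},{"grip":0.2,"dx":0,"dy":0,"dz":-0.8,"rx":0,"ry":0,"rz":0},{"grip":0.2,"dx":0,"dy":0,"dz":-0.8,"rx":0,"ry":0,"rz":0},{"grip":0.2,"dx":0,"dy":0,"dz":-0.8,"rx":0,"ry":0,"rz":0},{"grip":0.2,"dx":0,"dy":0,"dz":0,"rx":0,"ry":0,"rz":0}]'; python3 - <<'E'
from h import *
go(.441,-.222,0.318,0.14)
s=cams.snapshot("wrist"); cv2.imwrite("pics/w8.png",s["frame"][:,:,::-1])
E
```

```text
time: 36.48
tool_pos: [0.6507, 0.1372, 0.1592]
ee_rot: [3.139, -0.007, 0.315]
wrist_force: [0.1, 0.2, -1.6]
width: 0.0457
t36.48 p [0.6507 0.1372 0.1592] yaw0.315 w0.0457 F [ 0.1  0.2 -1.6] q6 1.38
 shift now axes [-12.43  11.06   0.71]  rz total -0.03  shift after-turn axes [-12.46  11.03   0.77]
 rot units [ 0.03 -0.08 -0.03]
```

View pics/w8.png

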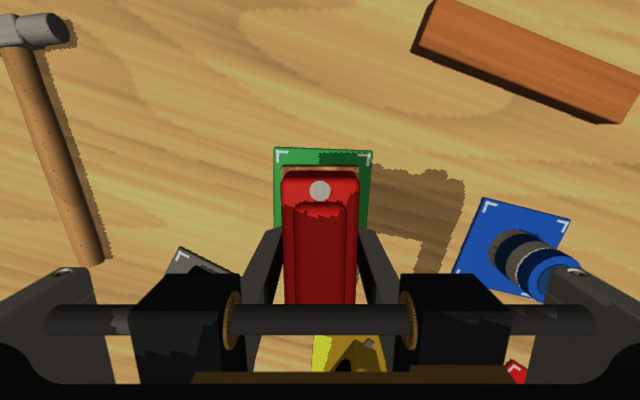

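The sander is held level, centred at (320,240). Carrying it to red.

```bash
python3 -m inch '[{"grip":0.2,"dx":-0.5,"dy":0.45,"dz":0,"rx":0,"ry":0,"rz":0},{"grip":0.2,"dx":-0.9,"dy":0.8,"dz":0,"rx":0,"ry":0,"rz":0},{"grip":0.2,"dx":-1,"dy":0.9,"dz":0,"rx":0,"ry":0,"rz":0},{"grip":0.2,"dx":-1,"dy":0.9,"dz":0,"rx":0,"ry":0,"rz":0},{"grip":0.2,"dx":-1,"dy":0.9,"dz":0,"rx":0,"ry":0,"rz":0},{"grip":0.2,"dx":-1,"dy":0.9,"dz":0,"rx":0,"ry":0,"rz":0},{"grip":0.2,"dx":-1,"dy":0.9,"dz":0,"rx":0,"ry":0,"rz":0},{"grip":0.2,"dx":-1,"dy":0.9,"dz":0,"rx":0,"ry":0,"rz":0},{"grip":0.2,"dx":-1,"dy":0.9,"dz":0,"rx":0,"ry":0,"rz":0},{"grip":0.2,"dx":-0.9,"dy":0.8,"dz":0,"rx":0,"ry":0,"rz":0},{"grip":0.2,"dx":-0.5,"dy":0.5,"dz":0,"rx":0,"ry":0,"rz":0},{"grip":0.2,"dx":0,"dy":0,"dz":0,"rx":0,"ry":0,"rz":0}]'; python3 - <<'E'
from h import *
go(.441,-.222,0.318,0.12)
E
```

```text
time: 38.02
tool_pos: [0.4628, -0.1641, 0.144]
ee_rot: [-3.135, 0.024, 0.309]
wrist_force: [1.1, -0.5, -2.2]
width: 0.0456
t38.02 p [ 0.4628 -0.1641  0.144 ] yaw0.309 w0.0456 F [ 1.1 -0.5 -2.2] q6 0.81
 shift now axes [-1.51  1.95  0.98]  rz total -0.10  shift after-turn axes [-1.55  1.93  0.96]
 rot units [-0.07  0.27 -0.1 ]
```

```bash
python3 -m inch '[{"grip":0.2,"dx":-0.5,"dy":0.6,"dz":0,"rx":-0.05,"ry":0.25,"rz":-0.1},{"grip":0.2,"dx":-0.6,"dy":0.8,"dz":0,"rx":0,"ry":0,"rz":0},{"grip":0.2,"dx":-0.4,"dy":0.4,"dz":0.4,"rx":0,"ry":0,"rz":0},{"grip":0.2,"dx":0,"dy":0.1,"dz":0.5,"rx":0,"ry":0,"rz":0},{"grip":0.2,"dx":0,"dy":0,"dz":0.5,"rx":0,"ry":0,"rz":0},{"grip":0.2,"dx":0,"dy":0,"dz":0,"rx":0,"ry":0,"rz":0}]'; python3 - <<'E'
from h import *
go(.441,-.222,0.318,0.06)
E
```

```text
time: 38.78
tool_pos: [0.4393, -0.2175, 0.1026]
ee_rot: [-3.131, 0.004, 0.321]
wrist_force: [-0.0, 1.0, -1.9]
width: 0.0457
t38.77 p [ 0.4393 -0.2175  0.1026] yaw0.321 w0.0457 F [-0.   1.  -1.9] q6 0.67
 shift now axes [0.01 0.21 1.7 ]  rz total 0.03  shift after-turn axes [0.01 0.19 1.71]
 rot units [-0.12  0.05  0.03]
```

```bash
python3 -m inch '[{"grip":0.2,"dx":0,"dy":0.15,"dz":0.4,"rx":-0.1,"ry":0.05,"rz":0},{"grip":0.2,"dx":0,"dy":0,"dz":0.6,"rx":0,"ry":0,"rz":0},{"grip":0.2,"dx":0,"dy":0,"dz":0.5,"rx":0,"ry":0,"rz":0},{"grip":0.2,"dx":0,"dy":0,"dz":0.2,"rx":0,"ry":0,"rz":0},{"grip":0.2,"dx":0,"dy":0,"dz":0,"rx":0,"ry":0,"rz":0}]'; python3 - <<'E'
from h import *
go(.441,-.222,0.318,0.039)
E
```

```text
time: 39.4
tool_pos: [0.441, -0.2201, 0.0568]
ee_rot: [-3.14, -0.0, 0.323]
wrist_force: [-0.2, -0.1, -1.1]
width: 0.0458
t39.40 p [ 0.441  -0.2201  0.0568] yaw0.323 w0.0458 F [-0.2 -0.1 -1.1] q6 0.67
 shift now axes [-0.02  0.07  0.71]  rz total 0.05  shift after-turn axes [-0.02  0.07  0.71]
 rot units [-0.02 -0.    0.05]
```

```bash
python3 -m inch '[{"grip":0.2,"dx":0,"dy":0.07,"dz":0.3,"rx":0,"ry":0,"rz":0},{"grip":0.2,"dx":0,"dy":0,"dz":0.2,"rx":0,"ry":0,"rz":0},{"grip":0.2,"dx":0,"dy":0,"dz":0.06,"rx":0,"ry":0,"rz":0},{"grip":0.2,"dx":0,"dy":0,"dz":0,"rx":0,"ry":0,"rz":0}]'; python3 - <<'E'
from h import *
go(.441,-.222,0.318,0.039)
E
```

```text
time: 39.9
tool_pos: [0.4423, -0.2224, 0.0428]
ee_rot: [3.141, -0.002, 0.322]
wrist_force: [-0.8, 0.2, -1.6]
width: 0.0458
t39.90 p [ 0.4423 -0.2224  0.0428] yaw0.322 w0.0458 F [-0.8  0.2 -1.6] q6 0.67
 shift now axes [-0.04 -0.03  0.15]  rz total 0.05  shift after-turn axes [-0.04 -0.03  0.15]
 rot units [ 0.   -0.02  0.05]
```

```bash
python3 -m inch '[{"grip":0.2,"dx":-0.05,"dy":-0.02,"dz":0.08,"rx":0,"ry":0,"rz":0},{"grip":0.2,"dx":0,"dy":0,"dz":0.05,"rx":0,"ry":0,"rz":0},{"grip":0.2,"dx":0,"dy":0,"dz":0.05,"rx":0,"ry":0,"rz":0},{"grip":0.2,"dx":0,"dy":0,"dz":0.03,"rx":0,"ry":0,"rz":0}]'
```

```text
time: 40.4
tool_pos: [0.4412, -0.2226, 0.0388]
ee_rot: [3.14, -0.003, 0.322]
wrist_force: [-2.3, 1.8, 5.2]
width: 0.046
```

Contact. Release and rise.

```bash
python3 -m inch '[{"grip":1,"dx":0,"dy":0,"dz":0,"rx":0,"ry":0,"rz":0},{"grip":1,"dx":0,"dy":0,"dz":0,"rx":0,"ry":0,"rz":0},{"grip":1,"dx":0,"dy":0,"dz":0,"rx":0,"ry":0,"rz":0},{"grip":1,"dx":0,"dy":0,"dz":0,"rx":0,"ry":0,"rz":0},{"grip":1,"dx":0,"dy":0,"dz":-0.4,"rx":0,"ry":0,"rz":0},{"grip":1,"dx":0,"dy":0,"dz":-1,"rx":0,"ry":0,"rz":0},{"grip":1,"dx":0,"dy":0,"dz":-1,"rx":0,"ry":0,"rz":0},{"grip":1,"dx":0,"dy":0,"dz":-1,"rx":0,"ry":0,"rz":0},{"grip":1,"dx":0,"dy":0,"dz":-1,"rx":0,"ry":0,"rz":0},{"grip":1,"dx":0,"dy":0,"dz":-0.5,"rx":0,"ry":0,"rz":0}]'; python3 - <<'E'
from h import *
go(.468,.2375,-0.237,0.16)
E
```

```text
time: 41.65
tool_pos: [0.4412, -0.2228, 0.1675]
ee_rot: [3.138, -0.004, 0.322]
wrist_force: [-0.4, -0.6, 0.1]
width: 0.094
t41.65 p [ 0.4412 -0.2228  0.1675] yaw0.322 w0.0940 F [-0.4 -0.6  0.1] q6 0.67
 shift now axes [  6.85 -17.12   0.27]  rz total 6.41  shift after-turn axes [ -3.28 -18.15   0.3 ]
 rot units [ 0.02 -0.06  6.41]
```

```bash
python3 -m inch '[{"grip":1,"dx":0.2,"dy":-0.6,"dz":0,"rx":0,"ry":0,"rz":0.6},{"grip":1,"dx":0.3,"dy":-1,"dz":0,"rx":0,"ry":0,"rz":0.6},{"grip":1,"dx":0.25,"dy":-1,"dz":0,"rx":0,"ry":0,"rz":0.6},{"grip":1,"dx":0.2,"dy":-1,"dz":0,"rx":0,"ry":0,"rz":0.6},{"grip":1,"dx":0.15,"dy":-1,"dz":0,"rx":0,"ry":0,"rz":0.6},{"grip":1,"dx":0.1,"dy":-1,"dz":0,"rx":0,"ry":0,"rz":0.6},{"grip":1,"dx":0.05,"dy":-1,"dz":0,"rx":0,"ry":0,"rz":0.6},{"grip":1,"dx":0,"dy":-1,"dz":0,"rx":0,"ry":0,"rz":0.6},{"grip":1,"dx":-0.05,"dy":-1,"dz":0,"rx":0,"ry":0,"rz":0.6},{"grip":1,"dx":-0.1,"dy":-1,"dz":0,"rx":0,"ry":0,"rz":0.6},{"grip":1,"dx":-0.15,"dy":-1,"dz":0,"rx":0,"ry":0,"rz":0.4},{"grip":1,"dx":-0.2,"dy":-1,"dz":0,"rx":0,"ry":0,"rz":0}]'; python3 - <<'E'
from h import *
go(.468,.2375,-0.237,0.15)
E
```

```text
time: 43.15
tool_pos: [0.4539, 0.079, 0.167]
ee_rot: [3.14, -0.003, -0.26]
wrist_force: [-0.3, -0.2, 0.2]
width: 0.0942
t43.15 p [0.4539 0.079  0.167 ] yaw-0.260 w0.0942 F [-0.3 -0.2  0.2] q6 1.88
 shift now axes [-1.08 -6.27  0.66]  rz total -0.26  shift after-turn axes [-0.94 -6.3   0.68]
 rot units [ 0.02 -0.03 -0.26]
```

```bash
python3 -m inch '[{"grip":1,"dx":-0.1,"dy":-1,"dz":0,"rx":0,"ry":0,"rz":-0.25},{"grip":1,"dx":-0.1,"dy":-1,"dz":0,"rx":0,"ry":0,"rz":0},{"grip":1,"dx":-0.1,"dy":-1,"dz":0,"rx":0,"ry":0,"rz":0},{"grip":1,"dx":-0.1,"dy":-1,"dz":0,"rx":0,"ry":0,"rz":0},{"grip":1,"dx":-0.1,"dy":-0.8,"dz":0,"rx":0,"ry":0,"rz":0},{"grip":1,"dx":-0.1,"dy":-0.6,"dz":0,"rx":0,"ry":0,"rz":0},{"grip":1,"dx":0,"dy":0,"dz":0,"rx":0,"ry":0,"rz":0},{"grip":1,"dx":0,"dy":0,"dz":0,"rx":0,"ry":0,"rz":0}]'; python3 - <<'E'
from h import *
go(.468,.2375,-0.237,0.13)
s=cams.snapshot("wrist"); cv2.imwrite("pics/w9.png",s["frame"][:,:,::-1])
for r in spotter.regions_of(s,"battery_mid")[:2]: print(r["score"],r["extent"],fit([(s,r["pixels"])],"battery_mid",.468,.2375,[-.237]))
E
```

```text
time: 44.15
tool_pos: [0.4699, 0.2189, 0.1648]
ee_rot: [3.137, 0.001, -0.235]
wrist_force: [-0.6, -0.5, 1.3]
width: 0.0939
t44.15 p [0.4699 0.2189 0.1648] yaw-0.235 w0.0939 F [-0.6 -0.5  1.3] q6 2.13
 shift now axes [-0.25 -0.71  1.39]  rz total 0.03  shift after-turn axes [-0.25 -0.71  1.39]
 rot units [0.06 0.02 0.03]
0.75 [275.3, 157.8, 329.7, 246.2] (np.float64(0.4686607239808223), np.float64(0.2377270159015082), np.float64(-0.22765623131468415), np.float64(0.06524761021137238))
```

View pics/w9.png

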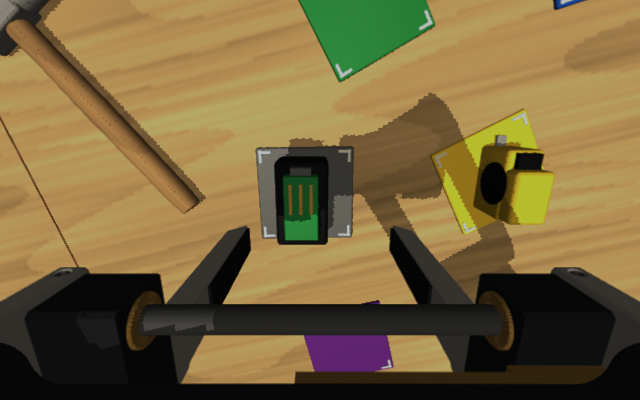

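The battery stands on grey at (302,200) and the wrist fit gives (0.4687, 0.2377), as set down.

```bash
python3 -m inch '[{"grip":1,"dx":-0.2,"dy":-0.5,"dz":0.2,"rx":0.05,"ry":0,"rz":0},{"grip":1,"dx":-0.05,"dy":-0.2,"dz":0.8,"rx":0,"ry":0,"rz":0},{"grip":1,"dx":0,"dy":0,"dz":0.8,"rx":0,"ry":0,"rz":0},{"grip":1,"dx":0,"dy":0,"dz":0.3,"rx":0,"ry":0,"rz":0},{"grip":1,"dx":0,"dy":0,"dz":0,"rx":0,"ry":0,"rz":0}]'; python3 - <<'E'
from h import *
go(.4687,.2377,-0.235,0.028)
E
```

```text
time: 44.88
tool_pos: [0.4677, 0.2387, 0.111]
ee_rot: [-3.139, 0.001, -0.237]
wrist_force: [0.5, 0.5, 0.3]
width: 0.0938
t44.88 p [0.4677 0.2387 0.111 ] yaw-0.237 w0.0938 F [0.5 0.5 0.3] q6 2.17
 shift now axes [0.05 0.04 3.32]  rz total -0.03  shift after-turn axes [0.05 0.03 3.32]
 rot units [-0.02  0.01 -0.03]
```

```bash
python3 -m inch '[{"grip":1,"dx":0.03,"dy":0.03,"dz":0.4,"rx":0,"ry":0,"rz":0},{"grip":1,"dx":0,"dy":0,"dz":0.8,"rx":0,"ry":0,"rz":0},{"grip":1,"dx":0,"dy":0,"dz":0.8,"rx":0,"ry":0,"rz":0},{"grip":1,"dx":0,"dy":0,"dz":0.6,"rx":0,"ry":0,"rz":0},{"grip":1,"dx":0,"dy":0,"dz":0.3,"rx":0,"ry":0,"rz":0},{"grip":1,"dx":0,"dy":0,"dz":0,"rx":0,"ry":0,"rz":0},{"grip":1,"dx":0,"dy":0,"dz":0,"rx":0,"ry":0,"rz":0}]'; python3 - <<'E'
from h import *
go(.4687,.2377,-0.235,0.029)
E
```

```text
time: 45.75
tool_pos: [0.4715, 0.2388, 0.039]
ee_rot: [-3.135, -0.006, -0.238]
wrist_force: [-0.1, -0.3, 0.3]
width: 0.0941
t45.75 p [0.4715 0.2388 0.039 ] yaw-0.238 w0.0941 F [-0.1 -0.3  0.3] q6 2.17
 shift now axes [-0.1   0.07  0.4 ]  rz total -0.04  shift after-turn axes [-0.1   0.07  0.4 ]
 rot units [-0.08 -0.07 -0.04]
```

```bash
python3 -m inch '[{"grip":1,"dx":-0.1,"dy":0.05,"dz":0.25,"rx":-0.06,"ry":-0.05,"rz":0},{"grip":1,"dx":0,"dy":0,"dz":0.1,"rx":0,"ry":0,"rz":0},{"grip":0.3,"dx":0,"dy":0,"dz":0,"rx":0,"ry":0,"rz":0},{"grip":0.3,"dx":0,"dy":0,"dz":0,"rx":0,"ry":0,"rz":0},{"grip":0.3,"dx":0,"dy":0,"dz":0,"rx":0,"ry":0,"rz":0},{"grip":0.3,"dx":0,"dy":0,"dz":0,"rx":0,"ry":0,"rz":0},{"grip":0.3,"dx":0,"dy":0,"dz":0,"rx":0,"ry":0,"rz":0},{"grip":0.3,"dx":0,"dy":0,"dz":0,"rx":0,"ry":0,"rz":0},{"grip":0.3,"dx":0,"dy":0,"dz":0,"rx":0,"ry":0,"rz":0}]'; python3 - <<'E'
from h import *
go(.6455,.135,-0.235,0.029)
E
```

```text
time: 46.88
tool_pos: [0.4696, 0.2383, 0.0313]
ee_rot: [-3.139, -0.004, -0.238]
wrist_force: [0.9, 0.5, 0.6]
width: 0.0538
t46.88 p [0.4696 0.2383 0.0313] yaw-0.238 w0.0538 F [0.9 0.5 0.6] q6 2.17
 shift now axes [7.81 2.35 0.12]  rz total -0.04  shift after-turn axes [7.8  2.38 0.09]
 rot units [-0.03 -0.04 -0.04]
```

```bash
python3 -m inch '[{"grip":0.3,"dx":0,"dy":0,"dz":-0.4,"rx":0,"ry":0,"rz":0},{"grip":0.3,"dx":0,"dy":0,"dz":-0.8,"rx":0,"ry":0,"rz":0},{"grip":0.3,"dx":0,"dy":0,"dz":-0.8,"rx":0,"ry":0,"rz":0},{"grip":0.3,"dx":0,"dy":0,"dz":-0.8,"rx":0,"ry":0,"rz":0},{"grip":0.3,"dx":0,"dy":0,"dz":-0.8,"rx":0,"ry":0,"rz":0},{"grip":0.3,"dx":0,"dy":0,"dz":-0.4,"rx":0,"ry":0,"rz":0},{"grip":0.3,"dx":0,"dy":0,"dz":0,"rx":0,"ry":0,"rz":0}]'; python3 - <<'E'
from h import *
go(.6465,.135,-0.235,0.12)
E
```

```text
time: 47.75
tool_pos: [0.4659, 0.2376, 0.1312]
ee_rot: [3.14, 0.005, -0.238]
wrist_force: [-0.3, 0.7, -4.1]
width: 0.0536
t47.75 p [0.4659 0.2376 0.1312] yaw-0.238 w0.0536 F [-0.3  0.7 -4.1] q6 2.17
 shift now axes [7.99 2.28 0.41]  rz total -0.04  shift after-turn axes [7.98 2.31 0.45]
 rot units [ 0.02  0.06 -0.04]
```

```bash
python3 -m inch '[{"grip":0.3,"dx":0.4,"dy":0.1,"dz":0,"rx":0,"ry":0.05,"rz":0},{"grip":0.3,"dx":0.8,"dy":0.25,"dz":0,"rx":0,"ry":0,"rz":0},{"grip":0.3,"dx":0.8,"dy":0.25,"dz":0,"rx":0,"ry":0,"rz":0},{"grip":0.3,"dx":0.8,"dy":0.25,"dz":0,"rx":0,"ry":0,"rz":0},{"grip":0.3,"dx":0.8,"dy":0.25,"dz":0,"rx":0,"ry":0,"rz":0},{"grip":0.3,"dx":0.8,"dy":0.25,"dz":0,"rx":0,"ry":0,"rz":0},{"grip":0.3,"dx":0.8,"dy":0.25,"dz":0,"rx":0,"ry":0,"rz":0},{"grip":0.3,"dx":0.8,"dy":0.25,"dz":0,"rx":0,"ry":0,"rz":0},{"grip":0.3,"dx":0.8,"dy":0.2,"dz":0,"rx":0,"ry":0,"rz":0},{"grip":0.3,"dx":0.6,"dy":0.1,"dz":0,"rx":0,"ry":0,"rz":0},{"grip":0.3,"dx":0.3,"dy":0.1,"dz":0,"rx":0,"ry":0,"rz":0},{"grip":0.3,"dx":0,"dy":0,"dz":0,"rx":0,"ry":0,"rz":0}]'; python3 - <<'E'
from h import *
go(.6465,.135,-0.235,0.05)
E
```

```text
time: 49.25
tool_pos: [0.6533, 0.1244, 0.1238]
ee_rot: [3.135, 0.007, -0.244]
wrist_force: [-0.6, 0.1, -3.9]
width: 0.0538
t49.25 p [0.6533 0.1244 0.1238] yaw-0.244 w0.0538 F [-0.6  0.1 -3.9] q6 1.92
 shift now axes [-0.35 -0.37  2.95]  rz total -0.10  shift after-turn axes [-0.36 -0.35  2.95]
 rot units [ 0.08  0.08 -0.1 ]
```

```bash
python3 -m inch '[{"grip":0.3,"dx":-0.25,"dy":-0.3,"dz":0,"rx":0.08,"ry":0.08,"rz":-0.1},{"grip":0.3,"dx":-0.1,"dy":-0.1,"dz":0.5,"rx":0,"ry":0,"rz":0},{"grip":0.3,"dx":0,"dy":0,"dz":0.7,"rx":0,"ry":0,"rz":0},{"grip":0.3,"dx":0,"dy":0,"dz":0.7,"rx":0,"ry":0,"rz":0},{"grip":0.3,"dx":0,"dy":0,"dz":0.5,"rx":0,"ry":0,"rz":0},{"grip":0.3,"dx":0,"dy":0,"dz":0.1,"rx":0,"ry":0,"rz":0},{"grip":0.3,"dx":0,"dy":0,"dz":0,"rx":0,"ry":0,"rz":0}]'; python3 - <<'E'
from h import *
go(.6465,.135,-0.235,0.031)
E
```

```text
time: 50.12
tool_pos: [0.6438, 0.1383, 0.0548]
ee_rot: [3.141, 0.004, -0.233]
wrist_force: [0.3, 0.2, -3.5]
width: 0.0536
t50.12 p [0.6438 0.1383 0.0548] yaw-0.233 w0.0536 F [ 0.3  0.2 -3.5] q6 1.93
 shift now axes [0.14 0.1  0.95]  rz total 0.03  shift after-turn axes [0.14 0.1  0.95]
 rot units [0.   0.05 0.03]
```

```bash
python3 -m inch '[{"grip":0.3,"dx":0.12,"dy":0.1,"dz":0.3,"rx":0,"ry":0.04,"rz":0},{"grip":0.3,"dx":0,"dy":0,"dz":0.3,"rx":0,"ry":0,"rz":0},{"grip":0.3,"dx":0,"dy":0,"dz":0.15,"rx":0,"ry":0,"rz":0},{"grip":0.3,"dx":0,"dy":0,"dz":0,"rx":0,"ry":0,"rz":0}]'; python3 - <<'E'
from h import *
go(.6465,.135,-0.235,0.031)
E
```

```text
time: 50.62
tool_pos: [0.6475, 0.1347, 0.0363]
ee_rot: [-3.141, -0.002, -0.233]
wrist_force: [-0.2, -0.2, -3.7]
width: 0.054
t50.62 p [0.6475 0.1347 0.0363] yaw-0.233 w0.0540 F [-0.2 -0.2 -3.7] q6 1.92
 shift now axes [-0.04 -0.    0.21]  rz total 0.02  shift after-turn axes [-0.04 -0.    0.21]
 rot units [-0.01 -0.03  0.02]
```

```bash
python3 -m inch '[{"grip":0.3,"dx":-0.04,"dy":0,"dz":0.1,"rx":0,"ry":-0.02,"rz":0},{"grip":0.3,"dx":0,"dy":0,"dz":0.07,"rx":0,"ry":0,"rz":0},{"grip":0.3,"dx":0,"dy":0,"dz":0.06,"rx":0,"ry":0,"rz":0},{"grip":0.3,"dx":0,"dy":0,"dz":0.04,"rx":0,"ry":0,"rz":0}]'
```

```text
time: 51.12
tool_pos: [0.647, 0.1351, 0.0314]
ee_rot: [-3.141, -0.002, -0.233]
wrist_force: [-2.9, 0.3, 2.2]
width: 0.054
```

Contact. Release, rise, and back away so the cameras see the pads.

```bash
python3 -m inch '[{"grip":1,"dx":0,"dy":0,"dz":0,"rx":0,"ry":0,"rz":0},{"grip":1,"dx":0,"dy":0,"dz":0,"rx":0,"ry":0,"rz":0},{"grip":1,"dx":0,"dy":0,"dz":0,"rx":0,"ry":0,"rz":0},{"grip":1,"dx":0,"dy":0,"dz":0,"rx":0,"ry":0,"rz":0},{"grip":1,"dx":0,"dy":0,"dz":-0.4,"rx":0,"ry":0,"rz":0},{"grip":1,"dx":0,"dy":0,"dz":-1,"rx":0,"ry":0,"rz":0},{"grip":1,"dx":0,"dy":0,"dz":-1,"rx":0,"ry":0,"rz":0},{"grip":1,"dx":0,"dy":0,"dz":-1,"rx":0,"ry":0,"rz":0},{"grip":1,"dx":0,"dy":0,"dz":-1,"rx":0,"ry":0,"rz":0},{"grip":1,"dx":0,"dy":0,"dz":-1,"rx":0,"ry":0,"rz":0},{"grip":1,"dx":0,"dy":0,"dz":-1,"rx":0,"ry":0,"rz":0},{"grip":1,"dx":0,"dy":0,"dz":-1,"rx":0,"ry":0,"rz":0}]'
python3 -m inch '[{"grip":1,"dx":-1,"dy":-1,"dz":0,"rx":0,"ry":0,"rz":0},{"grip":1,"dx":-1,"dy":-1,"dz":0,"rx":0,"ry":0,"rz":0},{"grip":1,"dx":-1,"dy":-1,"dz":0,"rx":0,"ry":0,"rz":0},{"grip":1,"dx":-1,"dy":-1,"dz":0,"rx":0,"ry":0,"rz":0},{"grip":1,"dx":-1,"dy":-1,"dz":0,"rx":0,"ry":0,"rz":-0.5},{"grip":1,"dx":-1,"dy":-1,"dz":0,"rx":0,"ry":0,"rz":-0.5},{"grip":1,"dx":-1,"dy":-1,"dz":0,"rx":0,"ry":0,"rz":-0.5},{"grip":1,"dx":-1,"dy":-1,"dz":0,"rx":0,"ry":0,"rz":-0.5},{"grip":1,"dx":-1,"dy":-1,"dz":0,"rx":0,"ry":0,"rz":-0.5},{"grip":1,"dx":-1,"dy":-1,"dz":0,"rx":0,"ry":0,"rz":-0.5},{"grip":1,"dx":-1,"dy":-1,"dz":0,"rx":0,"ry":0,"rz":0},{"grip":1,"dx":0,"dy":0,"dz":0,"rx":0,"ry":0,"rz":0}]'
python3 - <<'E'
from h import *
for n in ("top","scene"):
    s=cams.snapshot(n); cv2.imwrite(f"pics/{n}_e.png",s["frame"][:,:,::-1])
E
```

```text
time: 52.62
tool_pos: [0.6469, 0.1351, 0.227]
ee_rot: [-3.138, -0.008, -0.233]
wrist_force: [-0.1, -0.6, -0.4]
width: 0.0939
time: 54.12
tool_pos: [0.412, 0.4559, 0.2389]
ee_rot: [-3.133, -0.028, 0.036]
wrist_force: [-0.1, -0.5, -0.2]
width: 0.0939
```

View pics/top_e.png

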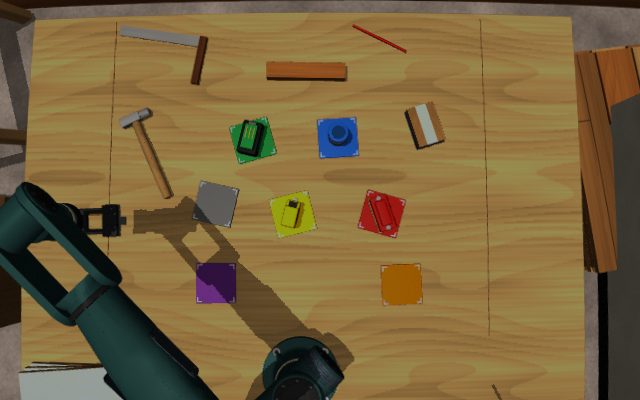

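View pics/scene_e.png

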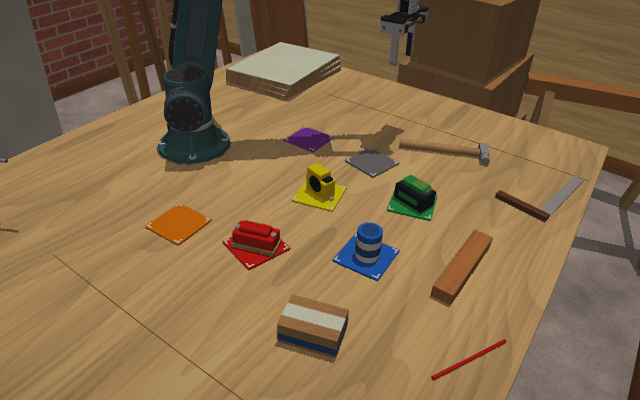

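Both views show each tool upright on its own pad: battery on green (252,140), tub on blue (338,136), tape on yellow (292,213) and sander on red (382,213). Grey (215,204) is empty and the box (424,125) hasn't moved. Now a numeric check of the centring.

```bash
python3 - <<'E'
from meas import *
P=json.load(open("poses.json"))
home=dict(tape_mid="pad_yellow",sander_mid="pad_red",battery_mid="pad_green",tub_mid="pad_blue")
at={k:P[v][:2] for k,v in home.items()}|{k:P[k][:2] for k in P if "pad" in k}
out,vis=run(list(home),[k for k in P if "pad" in k],at)
for k,v in home.items():
    if k in out: print(k,"offset mm vs pad0",((np.array(out[k][:2])-P[v][:2])*1000).round(1))
cv2.imwrite("pics/fit_end.png",cv2.resize(vis[0][90:310,170:460],None,fx=2.7,fy=2.7)[:,:,::-1])
E
```

```text
pad_yellow [0.4383, 0.0219, 0.2465, 0.0296] 
pad_red [0.4396, -0.2221, -0.2676, 0.0477] 
pad_green [0.645, 0.1346, 0.2889, 0.0435] 
pad_blue [0.6524, -0.1026, 0.053, 0.0469] 
pad_grey [0.4682, 0.2385, -0.2298, 0.0449] 
tape_mid [0.4366, 0.0247, 2.8912, 0.2644] [[0.4383, 0.0247, 2.9042, 0.0958], [0.4339, 0.0241, 2.8041, 0.1045]]
sander_mid [0.4395, -0.2234, 3.4588, 0.1349] [[0.4404, -0.2225, 3.4586, 0.0458], [0.439, -0.2256, 3.467, 0.06]]
battery_mid [0.6438, 0.1379, 2.9223, 0.2459] [[0.6465, 0.138, 2.9202, 0.1372], [0.6407, 0.1374, 2.8689, 0.083]]
tub_mid [0.6516, -0.1026, 0.0861, 0.2076] [[0.6542, -0.1019, 0.0473, 0.0813], [0.6501, -0.1023, 0.1874, 0.0587]]
tape_mid offset mm vs pad0 [-1.3  2.5]
sander_mid offset mm vs pad0 [-0.5 -0.9]
battery_mid offset mm vs pad0 [-1.7  3. ]
tub_mid offset mm vs pad0 [-1.   1.5]
```

View pics/fit_end.png

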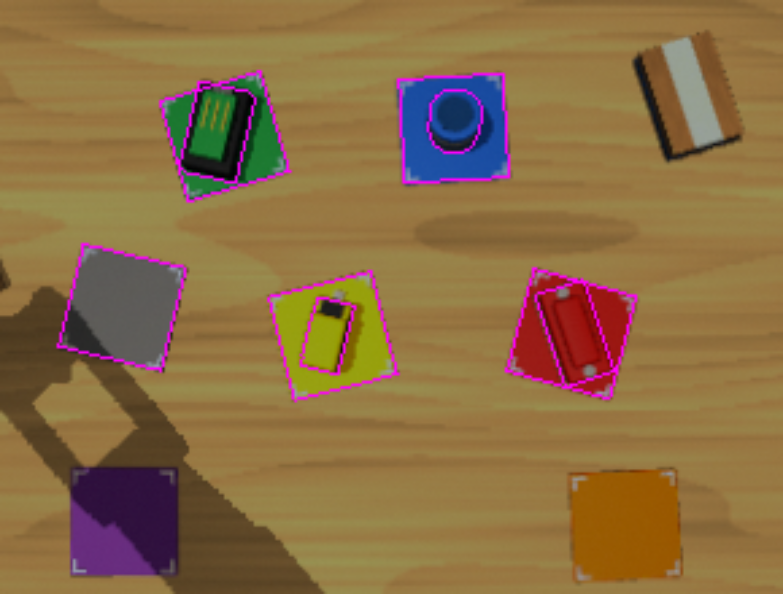

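All tools are within about 3 mm of their pad centres. Handing in.

```bash
python3 - <<'E'
from bench import robot
print(robot.get_obs()["time"]); print(robot.close_job())
E
```

```text
54.975
the job is handed in; nothing more can be done
None
```

All four tools now stand upright on the pads of their own colour, and I handed the job in at about 55 s of the 136 s allowed. I parked the battery pack on the grey pad, then moved the tape measure to yellow, the tub to blue, the sander to red and finally the battery pack to green. I lowered each tool until the force reading showed contact before opening the gripper.

**Last checks:** the final top and scene pictures show the grey pad empty and the box of screws where it was. The gripper is open and clear of everything.

| Tool | Measured offset from pad centre |
|---|---|
| Sander | about 1 mm |
| Tub | about 2 mm |
| Tape measure | about 3 mm |
| Battery pack | about 3.5 mm |

**Disagreements:** the two cameras differ by up to about 6 mm for the battery pack and about 4 mm for the tape measure and tub. This is mostly because the network's outlines were imperfect, so the true offsets could differ by a few mm from the table. At one point the networks also mistook the sander, and later something near the box of screws, for the tape measure; I ignored both.

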